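# Lock the grooming things away in the vanity case

### The arm

A 6-joint arm with a two-finger parallel gripper is mounted at the origin on the work surface. World frame = base frame: x ahead of the robot, y to its left, z up, the work surface at z = 0. Lengths are in m, angles in rad, forces in N, time in s.
With the tool pointing down it reaches from about 0.225 to 0.875 m from the base axis. Payload 3.4 kg.
Tool frame: the origin (TCP) lies midway between the tips of the shut fingers; the grasp point (between the pads) lies manip.tcp_to_grasp behind it (manip.tcp_to_grasp is the distance from the TCP to the grasp point, in m); z points along the fingers, x is the direction in which the jaws open and shut, and the axes are right-handed (so a half turn about z gives the same grasp; the last joint's range is limited). The gripper opens to 85 mm and grips with 20 to 120 N. Pads are 22 mm wide; open, the fingers measure 114 mm over their backs; the gripper's body (76 mm by 85 mm) begins 54 mm behind the grasp point. The pads swing forward as they close: fully open they stand 13 mm farther back than shut.
Start: joints at [1.184, 0.276, 1.505, -0, 1.361, -0.121], TCP at [0.151, 0.555, 0.231] pointing down, gripper open.
Joint ranges: [-2.89, 2.89], [-0.75, 2.08], [0.22, 2.7], [-1.18, 4.32], [0.11, 2.71], [-2.7, 2.7]. Speed limits (rad/s): [2.57, 2.57, 3.14, 3.14, 3.14, 3.14].

### API

Orientations are given as [roll, pitch, yaw] about the fixed x, y, z axes, in that order (R = Rz(yaw) Ry(pitch) Rx(roll)).
In Python, from cell import manip gives the robot as it stands.
- The arm moves only by the tool send_rows, never from a script. Its arguments are lists of equal length, an entry for each row: "travel": the shift along the tool's x, y, z each as a share of 200 mm, from -1 to 1, a list of three; "turn": the turn, a rotation vector about the tool's x, y, z each as a share of 90 degrees, from -1 to 1, a list of three; "grip": the closure in counts, from 0 (fully open) to 255 (shut). In form: {"travel": [[x, y, z], ...], "turn": [[rx, ry, rz], ...], "grip": [grip, ...]}. A call has 1 to 5 rows; each row is the pose to reach, as a shift and turn from the pose commanded when the call began, along the tool's axes at that moment; what a row does not reach only later rows make up. A row lasts 1/12 s, in which the tool goes at most 41.7 mm and 7.16 degrees, less where a joint would pass 70% of its speed; a pose out of reach is approached as far as the arm can. A call with a number of a shift or a turn outside -1 to 1 is refused whole. A call with a gripper value outside its range is refused whole. The fingers move at their own pace and stop on an object; "force" is the grip in N (left out, the last holds). Time passes only in rows, so rows that repeat a pose let the fingers close. It gives the time, the measured TCP pose, the force and the opening at its end, in the units of the state.
- manip.get_obs(): the state, without advancing time (a new reading comes with each control period).
- manip.get_image(name): name is "scene" or "top" or "wrist"; returns a dict with "image" (400x640x3 uint8, red, green, blue), "camera_matrix" (3x3 intrinsics, pixels), "pose" (4x4, takes a point from camera to world coordinates). Camera axes: x right, y down, z forward; pixel columns grow to the right and rows downward; lengths in m; the calibration is good to about 2 mm. A picture is of the moment at which its call begins. There is no depth.
- manip.hand_in(): hands the job in, once; it reports no verdict.
The state is a dict: "clock": time; "joints": joint angles; "qd": joint speeds; "tau": joint torques, N m; "tool_pos": TCP position; "eef_rot": TCP orientation; "ft_force": force on the tool from outside, world axes, zero at the start; "moment": the same for the moment, N m; "width": finger opening in m.
Only numpy, scipy, OpenCV 4.12 (cv2) and the standard library are available. Lean on these libraries where they do the work, as an engineer would, in place of code of your own. Each camera call takes 0.05 s, during which the arm holds its last target. There are 200 camera calls.

### The job

Lay whatever of the comb, nail file, hair clips and round compact is out on the table into the open vanity case, shut its lid, and turn the brass turnbutton a quarter turn clockwise so that it lies over the lid. Then take the red-handled key from its stand, press it into the lock and twist until it drops in, turn it a quarter turn clockwise to the stop so that the lock's tongue lies over the lid, and put the key back standing in its stand. Leave the perfume bottle and the cream jar standing where they are.

Things in the scene. Friction and masses are not known exactly. Their poses are not given: they have to be found in the camera images.
- case: fixed wooden vanity case; origin at the centre of its box's underside. x from the front (-x, towards the robot) to the hinge side (+x), y left, z up. Open box 180 (x) x 200 (y) x 50 mm high outside, walls and floor 6 mm. In front a solid ledge, x = -152 to -90 mm, top at 40 mm, carries the turnbutton (left, x = -105, y = +50) and the lock (right, x = -121, y = -55)
- case_in (a point): centre of the case's inner floor (6 mm up), axes as the case; inside measures 168 (x) x 188 (y) x 44 mm deep
- lid (a joint): lid angle in rad: 0 shut, grows as it opens; starts at 1.45 to 1.7 (nearly upright, on the far side), stop at 1.75. Wooden panel 180 mm (hinge to free edge) x 200 x 8 mm, no handle; a stiff hinge holds it at any angle (2 to 3 N at the free edge moves it); it can be pushed over and down from its outer face. When shut its top is 58.5 mm above the table
- lid_hinge (a point): middle of the hinge line, which runs along the case's y, at the case's x = +90, z = 50.5 mm, level with the underside of the shut lid; axes as the case
- turnbutton (a joint): angle of the brass turnbutton in rad: 0 open (bar along the case's y), grows clockwise seen from above, stop at 1.571 (bar along the case's x, its far end 14 mm over the lid). Starts at 0 to 0.2; stays where it is left (0.04 N m to turn)
- turnbutton_grip (a point): centre of the turnbutton's bar, on its upright pivot axis; bar 58 mm long, 12 mm wide, 14 mm high, from 62 to 76 mm above the table; axes as the case
- lock (a joint): angle of the lock's rotor in rad about its upright axis: 0 open (steel tongue points to the case's +y), grows clockwise seen from above, stop at 1.571 = locked (tongue points to the case's +x, over the lid). Starts at 0 to 0.6; stiff (0.09 N m), stays where left. At 0 the sides of its square socket lie along the case's x and y
- lock_mouth (a point): centre of the mouth of the square socket, level with the top of the lock's boss, 60 mm above the table; axes as the case (they do not turn with the rotor). Boss 34 x 34 mm, 20 mm high; socket 14.4 x 14.4 mm, 18 mm deep; the tongue, 10 mm wide, stands out 42 mm from the axis and 3.5 mm above the boss top
- key: T-key, starts upright in its stand; origin at the centre of the shank's lower end, z up, x along the handle. Square steel shank 12 x 12 (sides along x, y) x 24 mm; round flange 30 mm wide, z = 24 to 28; flat red handle 40 (x) x 10 (y) mm, z = 28 to 54 mm, gripped across y. 60 g. Drops 18 mm into the socket when its square is within 0.2 rad of the socket's, any of four ways round; then has 0.2 rad of play each way
- stand: fixed wooden block 50 x 50 x 35 mm with a square hole 17 x 17 mm, 29 mm deep in its top, in which the key's shank stands with the flange resting on the block; origin at the centre of its underside, z up
- stand_mouth (a point): centre of the mouth of the stand's hole, 35 mm above the table; axes as the stand
- comb: brown horn-style comb 130 (x) x 28 (y) x 8 mm high lying flat, solid spine towards +y, teeth towards -y; origin at the centre of its underside, z up; may be absent (None)
- file: steel nail file lying flat, 140 mm along x: black handle 14 (y) x 9 mm high from x = -70 to 0, steel blade 12 (y) x 5 mm high from 0 to +70; origin at the middle of its length on the underside, z up; balances at about x = -12 mm; may be absent (None)
- clip_a: a silver-toned hair clip, a rounded bar 62 (x) x 16 (y) x 12 mm high lying flat; origin at the centre of its underside, z up; may be absent (None)
- clip_b: a silver-toned hair clip, a rounded bar 62 (x) x 16 (y) x 12 mm high lying flat; origin at the centre of its underside, z up; may be absent (None)
- compact: round blue powder compact, 56 mm in diameter, 16 mm high, lying flat; origin at the centre of its underside, z up; may be absent (None)
- perfume: empty clear perfume bottle, 40 x 26 x 48 mm with a brass cap 16 mm wide up to 65 mm; origin at the centre of its foot; stands among the things; leave it standing there
- cream: white jar 52 mm in diameter, 50 mm high, origin at the centre of its foot; leave it standing there

How it is judged:
By the outcome, as a careful person would: the job done as asked, in the order asked, and still so for the second after the job is handed in, with the robot touching nothing.
Of comb, file, clip_a, clip_b, compact only 2 to 4 are there at a start; the rules pass over those that are not, and their reading is None.
At some moment in a run one of comb, file, clip_a, clip_b, compact may be knocked a few centimetres aside while the robot is not near it.
It also fails if it takes over 210 s, if anything falls off the work surface, if the arm or the gripper's body presses on something with over 40 N, if the wrist force passes 120 N, or if a joint passes its speed limit or range.

## Working session

There is one attempt and no reset: what is moved stays moved. The work goes in short steps, Python scripts to look and compute and a tool call to move; the robot and the scene stay as the last step left them, time stands still between calls to the robot, and variables do not carry over. Pictures are saved under pics/ and viewed, on a budget of 14 in all, crops included, one or two more only if the job needs it, and the job is handed in when it is done.

Besides the shell and the picture viewer there is one more tool, called by a JSON object that holds its "method" and its "body", one argument or row to a line. send_rows: Moves the arm, as the interface text tells. Shift numbers are shares of 200 mm and turn numbers shares of 90 degrees, none past 1 either way. Its arguments: {"type":"object","properties":{"travel":{"type":"array","items":{"type":"array","items":{"type":"number"}}},"turn":{"type":"array","items":{"type":"array","items":{"type":"number"}}},"grip":{"type":"array","items":{"type":"number"}},"force":{"type":"number"}},"required":["travel","turn","grip"]}

```bash
ls; mkdir -p pics
python3 - <<'E'
from cell import manip
import cv2
print(manip.get_obs(), manip.tcp_to_grasp)
for n in ["scene","top"]:
    d=manip.get_image(n); cv2.imwrite(f"pics/{n}0.png",d["image"][:,:,::-1]); print(n,d["camera_matrix"].tolist(),d["pose"].round(4).tolist())
E
```

```text
pics
{'clock': 0.0, 'joints': array([ 1.18398177e+00,  2.76582816e-01,  1.50612729e+00,  1.90678969e-05,
        1.36071662e+00, -1.20958427e-01]), 'qd': array([ 0.00098511, -0.00094898, -0.00041121, -0.00070986,  0.00067944,
       -0.00279299]), 'tau': array([-1.89178507e-03, -4.16754842e+01, -2.45801747e+01, -3.77747847e-04,
        1.10471903e-02,  4.82787527e-06]), 'tool_pos': array([0.1508462 , 0.55430933, 0.230449  ]), 'eef_rot': array([-3.14135284e+00,  1.81842594e-03,  1.30493642e+00]), 'ft_force': array([-0.68298861,  0.54620023,  0.30287862]), 'moment': array([ 0.02152178,  0.00544721, -0.00750529]), 'width': 0.08591215440194754} 0.0187
scene [[399.0586424108835, 0.0, 325.13331221626333], [0.0, 399.0586424108835, 203.7796248429699], [0.0, 0.0, 1.0]] [[0.637, 0.6707, -0.38, 0.9518], [0.7708, -0.5477, 0.3254, -0.2952], [0.0101, -0.5002, -0.8659, 0.962], [0.0, 0.0, 0.0, 1.0]]
top [[516.825008767712, 0.0, 320.08759427937133], [0.0, 516.825008767712, 200.92272100051662], [0.0, 0.0, 1.0]] [[0.0221, -0.9857, 0.1669, 0.3949], [-0.9997, -0.0197, 0.0155, 0.0386], [-0.012, -0.1672, -0.9858, 1.1413], [0.0, 0.0, 0.0, 1.0]]
```

View pics/top0.png

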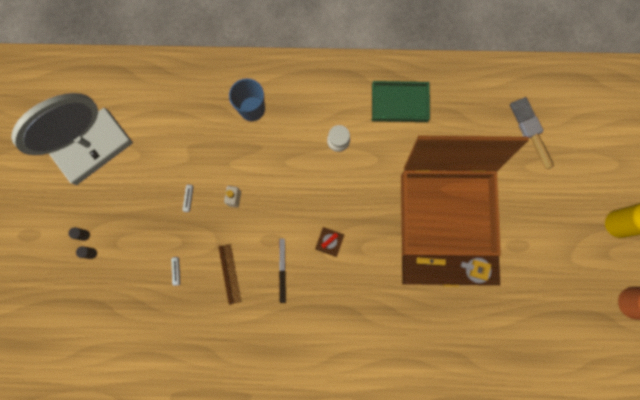

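View pics/scene0.png

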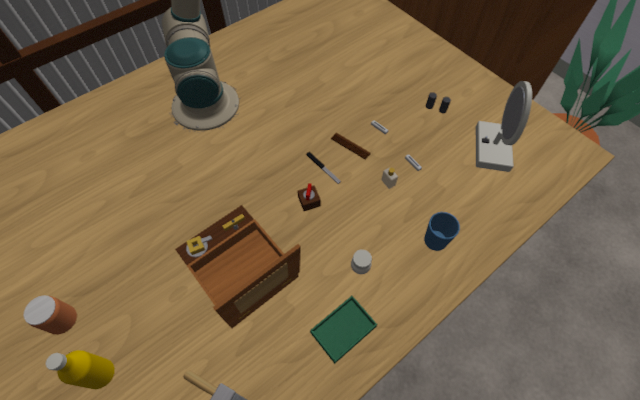

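The top view shows the case at (450,215) with its ledge towards the robot, turnbutton at (431,262) and lock at (479,270). The key in its stand is at (330,241), comb (230,274), file (282,270), clips (187,198) and (175,271), perfume (232,196) and cream (338,138). There is no compact.

```bash
cat > h.py <<'E'
import numpy as np, cv2
from cell import manip
from scipy.spatial.transform import Rotation as R
def grab(n,save=None):
    d=manip.get_image(n)
    if save: cv2.imwrite(f"pics/{save}.png",d["image"][:,:,::-1])
    return d
def cast(d,px,z):
    px=np.atleast_2d(np.asarray(px,float)); K=d["camera_matrix"]; P=d["pose"]
    r=np.c_[px,np.ones(len(px))]@np.linalg.inv(K).T@P[:3,:3].T
    return P[:3,3]+r*((z-P[2,3])/r[:,2])[:,None]
def proj(d,X):
    X=np.atleast_2d(X); P=d["pose"]; c=(X-P[:3,3])@P[:3,:3]; c=c@d["camera_matrix"].T
    return c[:,:2]/c[:,2:]
def blob(d,mask,z,roi=None,top=1):
    "centres, angle, size (m) of largest blobs, by min-area rect of the cast contour"
    m=mask.astype(np.uint8)
    if roi is not None: k=np.zeros_like(m); x0,y0,x1,y1=roi; k[y0:y1,x0:x1]=1; m&=k
    cs=sorted(cv2.findContours(m,cv2.RETR_EXTERNAL,cv2.CHAIN_APPROX_NONE)[0],key=cv2.contourArea,reverse=True)[:top]
    out=[]
    for c in cs:
        p=cast(d,c[:,0],z)[:,:2]; (cx,cy),(w,h),a=cv2.minAreaRect((p*1000).astype(np.float32))
        if w<h: w,h,a=h,w,a+90
        out.append((round(cx),round(cy),round(w),round(h),round((a+90)%180-90,1),len(c)))
    return out
def go(pos,yaw,tcp=None):
    "shares for a shift/turn to a tool-down pose at yaw (tool x dir), from the measured pose"
    o=manip.get_obs(); Rc=R.from_euler('xyz',o["eef_rot"]); Rt=R.from_euler('xyz',[np.pi,0,yaw])
    s=Rc.inv().apply(np.asarray(pos)-o["tool_pos"])/0.2
    t=(Rc.inv()*Rt).as_rotvec()/(np.pi/2)
    print("travel",s.round(3).tolist(),"turn",t.round(3).tolist(), "clock",round(o["clock"],2),"at",o["tool_pos"].round(4).tolist(),o["eef_rot"].round(3).tolist())
E
python3 - <<'E'
from h import *
d=grab("top"); im=d["image"]; hsv=cv2.cvtColor(im,cv2.COLOR_RGB2HSV); h,s,v=[hsv[...,i].astype(int) for i in range(3)]
grey=s<70; dark=v<90
print("clips",blob(d,grey,.010,(165,180,200,215)),blob(d,grey,.010,(165,245,190,295)))
print("perf",blob(d,grey,.03,(215,175,250,215)))
print("cream",blob(d,grey,.05,(320,115,360,160)))
print("comb",blob(d,dark|(v<110),.008,(210,235,250,315)))
print("file handle",blob(d,v<70,.009,(270,230,295,310)),"blade",blob(d,grey&(v>80),.005,(270,230,295,310)))
print("file all",blob(d,(v<70)|grey,.007,(270,230,295,310)))
print("stand",blob(d,v<110,.035,(308,220,350,265)))
print("key red",blob(d,(s>150)&((h<6)|(h>174))&(v>120),.054,(308,220,350,265)))
print("tb",blob(d,(s>130)&(h>18)&(h<35)&(v>120),.076,(412,252,450,275)))
print("lockyellow",blob(d,(s>130)&(h>18)&(h<35)&(v>120),.06,(460,255,500,285)))
print("ledge",blob(d,v<90,.040,(395,250,510,292)))
print(cast(d,[(403,172),(497,172),(499,255),(403,255)],.05).round(3)[:,:2].tolist(),cast(d,[(404,284),(500,284)],.04).round(3)[:,:2].tolist())
print("base",proj(d,[[0,0,0]]), proj(d,[[.151,.555,.23]]))
cv2.imwrite("pics/c1.png",np.hstack([cv2.resize(im[155:295,395:515,::-1],(600,600)[:1]+(600,)),]))
E
```

```text
clips [(587, 353, 60, 16, -4.4, 58)] [(426, 369, 61, 16, 6.6, 62)]
perf [(591, 253, 39, 22, -4.2, 60)]
cream [(720, 20, 54, 44, 1.0, 66)]
comb [(423, 251, 127, 25, 12.8, 145)]
file handle [(398, 135, 64, 9, 1.9, 65)] blade [(467, 137, 68, 9, 2.0, 67)]
file all [(433, 136, 134, 9, 2.0, 129)]
stand [(494, 34, 50, 47, -19.2, 129)]
key red [(496, 35, 39, 10, -47.6, 34)]
tb [(457, -159, 27, 12, -88.8, 33)]
lockyellow [(440, -279, 38, 35, 75.2, 63)]
ledge [(441, -201, 160, 59, -88.8, 280)]
[[0.647, -0.122], [0.65, -0.324], [0.472, -0.322], [0.468, -0.121]] [[0.408, -0.124], [0.412, -0.325]]
base [[341.35790735 484.48937939]] [[ 15.22162854 429.32158149]]
```

View pics/c1.png

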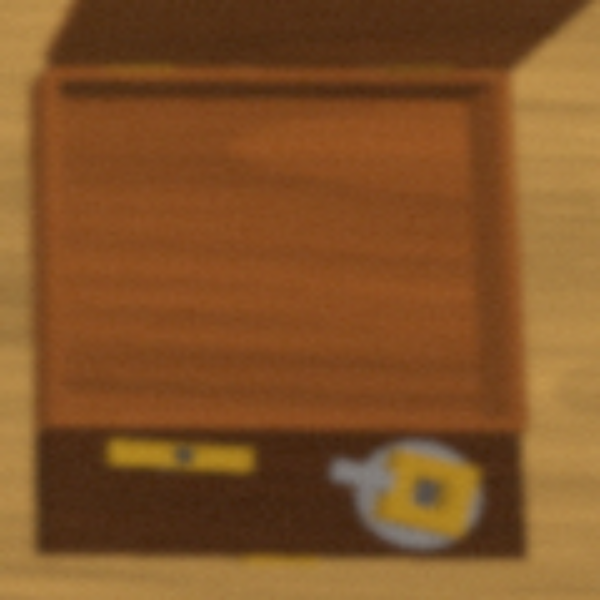

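Crop: the turnbutton bar is at (182,455), near 0. The boss is at (428,490) with the tongue tilted about 14° (rotor ≈ 0.26 rad), and the case yaw is ≈ 1°. Comb, file and both clips all lie roughly along x, so I'll start with the comb.

Run:
```python
from h import *
go([.287,.403,.175],np.pi/2)
```

```text
travel [-0.552, 0.856, 0.279] turn [-0.0, 0.001, -0.169] clock 0.15 at [0.1509, 0.5544, 0.2307] [-3.141, 0.001, 1.305]
```

{"method": "send_rows", "body": {
  "travel": [
    [-0.552,0.856,0.279],
    [-0.552,0.856,0.279],
    [-0.552,0.856,0.279],
    [-0.552,0.856,0.279],
    [-0.552,0.856,0.279]
  ],
  "turn": [
    [0,0.001,-0.169],
    [0,0.001,-0.169],
    [0,0.001,-0.169],
    [0,0.001,-0.169],
    [0,0.001,-0.169]
  ],
  "grip": [0,0,0,0,0],
  "force": 30
}}

```text
clock: 0.57
tool_pos: [0.2833, 0.4068, 0.1767]
eef_rot: [3.141, -0.001, 1.572]
ft_force: [0.8, 0.3, 0.4]
width: 0.0855
```

{"method": "send_rows", "body": {
  "travel": [
    [-0.76,0.68,0.375],
    [-0.76,0.68,0.375],
    [-0.76,0.68,0.375],
    [-0.76,0.68,0.375],
    [-0.76,0.68,0.375]
  ],
  "turn": [
    [0,0,-0.142],
    [0,0,-0.142],
    [0,0,-0.142],
    [0,0,-0.142],
    [0,0,-0.142]
  ],
  "grip": [0,0,0,0,0]
}}

```text
clock: 0.98
tool_pos: [0.4099, 0.2656, 0.1069]
eef_rot: [3.141, -0.002, 1.794]
ft_force: [-0.1, 0.6, 1.3]
width: 0.0854
```

Run:
```python
from h import *
d=grab("wrist","w1"); go([.423,.251,.001],np.radians(102.8)); print(proj(d,[[.423,.251,.004]]),d["pose"].round(3).tolist())
```

```text
travel [-0.052, 0.035, 0.518] turn [0.0, 0.003, -0.002] clock 1.03 at [0.4139, 0.2601, 0.1045] [3.141, 0.005, 1.791]
[[298.84583873 213.44415973]] [[-0.222, 0.937, 0.269, 0.342], [0.975, 0.212, 0.063, 0.25], [0.002, 0.276, -0.961, 0.251], [0.0, 0.0, 0.0, 1.0]]
```

View pics/w1.png

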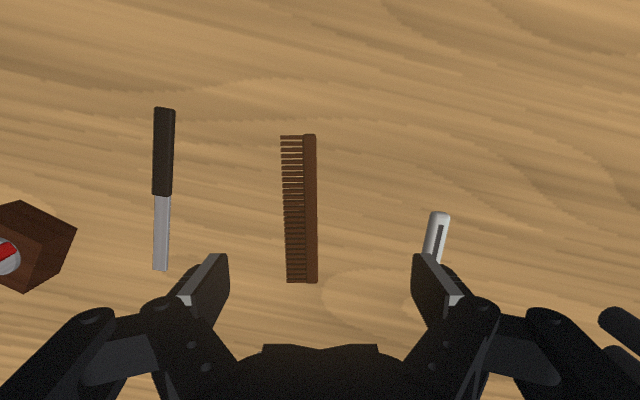

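{"method": "send_rows", "body": {
  "travel": [
    [-0.035,0.018,0.15],
    [-0.035,0.018,0.3],
    [-0.035,0.018,0.42],
    [-0.035,0.018,0.48],
    [-0.035,0.018,0.505]
  ],
  "turn": [
    [0,0,0],
    [0,0,0],
    [0,0,0],
    [0,0,0],
    [0,0,0]
  ],
  "grip": [60,100,100,100,100]
}}

```text
clock: 1.45
tool_pos: [0.4125, 0.2605, 0.0043]
eef_rot: [-3.137, -0.001, 1.793]
ft_force: [0.2, -0.2, -0.1]
width: 0.0518
```

{"method": "send_rows", "body": {
  "travel": [
    [0,0,0],
    [0,0,0],
    [0,0,0],
    [0,0,0],
    [0,0,0]
  ],
  "turn": [
    [0,0,0],
    [0,0,0],
    [0,0,0],
    [0,0,0],
    [0,0,0]
  ],
  "grip": [255,255,255,255,255]
}}

```text
clock: 1.87
tool_pos: [0.4148, 0.2618, 0.0074]
eef_rot: [3.139, -0.002, 1.794]
ft_force: [0.1, 0.3, -0.1]
width: 0.025
```

{"method": "send_rows", "body": {
  "travel": [
    [0,0,0],
    [0,0,0]
  ],
  "turn": [
    [0,0,0],
    [0,0,0]
  ],
  "grip": [255,255]
}}

```text
clock: 2.03
tool_pos: [0.4146, 0.2616, 0.0071]
eef_rot: [3.14, -0.002, 1.794]
ft_force: [-1.5, 0.4, 2.6]
width: 0.0248
```

{"method": "send_rows", "body": {
  "travel": [
    [0,0,-0.1],
    [0,0,-0.3],
    [0,0,-0.5],
    [0,0,-0.65],
    [0,0,-0.65]
  ],
  "turn": [
    [0,0,0],
    [0,0,0.06],
    [0,0,0.131],
    [0,0,0.131],
    [0,0,0.131]
  ],
  "grip": [255,255,255,255,255]
}}

```text
clock: 2.45
tool_pos: [0.4182, 0.2631, 0.1429]
eef_rot: [3.129, -0.007, 1.588]
ft_force: [0.4, -0.3, -0.2]
width: 0.025
```

Run:
```python
from h import *
d=grab("wrist","w2"); go([.55,-.172,.137],np.radians(91))
```

```text
travel [-2.183, 0.63, 0.009] turn [0.005, -0.003, -0.0] clock 2.5 at [0.4165, 0.2623, 0.14] [3.133, -0.005, 1.588]
```

View pics/w2.png

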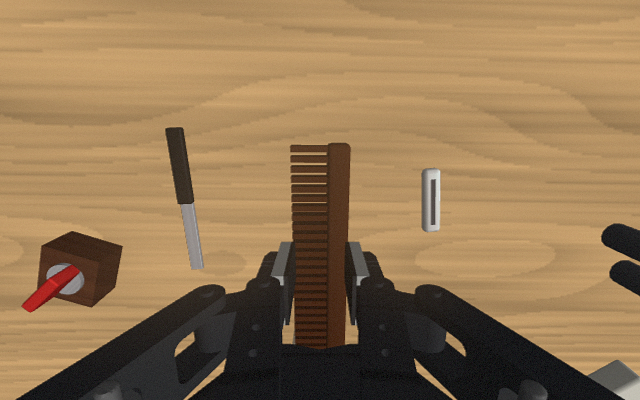

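The comb is in the jaws at (320,250). It goes to the case's left side.

{"method": "send_rows", "body": {
  "travel": [
    [-0.18,0.05,0],
    [-0.36,0.1,0],
    [-0.54,0.16,0],
    [-0.72,0.21,0],
    [-0.9,0.26,0]
  ],
  "turn": [
    [0,0,0],
    [0,0,0],
    [0,0,0],
    [0,0,0],
    [0,0,0]
  ],
  "grip": [255,255,255,255,255]
}}

```text
clock: 2.92
tool_pos: [0.4682, 0.0805, 0.1347]
eef_rot: [-3.139, -0.002, 1.589]
ft_force: [0.7, 0.1, -0.2]
width: 0.0253
```

{"method": "send_rows", "body": {
  "travel": [
    [-0.18,0.05,0],
    [-0.36,0.1,0],
    [-0.54,0.16,0],
    [-0.72,0.21,0],
    [-0.9,0.26,0]
  ],
  "turn": [
    [0,0,0],
    [0,0,0],
    [0,0,0],
    [0,0,0],
    [0,0,0]
  ],
  "grip": [255,255,255,255,255]
}}

```text
clock: 3.33
tool_pos: [0.5233, -0.0986, 0.1342]
eef_rot: [-3.139, -0.003, 1.588]
ft_force: [0.4, 0.4, -0.1]
width: 0.025
```

{"method": "send_rows", "body": {
  "travel": [
    [-0.2,0.06,0],
    [-0.383,0.11,0],
    [-0.383,0.11,0.12],
    [-0.383,0.11,0.24],
    [-0.383,0.11,0.36]
  ],
  "turn": [
    [0,0,0],
    [0,0,0],
    [0,0,0],
    [0,0,0],
    [0,0,0]
  ],
  "grip": [255,255,255,255,255]
}}

```text
clock: 3.75
tool_pos: [0.5466, -0.1739, 0.0614]
eef_rot: [-3.14, -0.003, 1.586]
ft_force: [-0.3, 0.9, 0.1]
width: 0.025
```

{"method": "send_rows", "body": {
  "travel": [
    [0,0,0.1],
    [0,0,0.17],
    [0,0,0.21],
    [0,0,0.225],
    [0,0,0.225]
  ],
  "turn": [
    [0,0,0],
    [0,0,0],
    [0,0,0],
    [0,0,0],
    [0,0,0]
  ],
  "grip": [255,255,255,255,255]
}}

```text
clock: 4.17
tool_pos: [0.5467, -0.1727, 0.0175]
eef_rot: [-3.139, -0.003, 1.588]
ft_force: [-0.0, -1.1, -1.0]
width: 0.0248
```

{"method": "send_rows", "body": {
  "travel": [
    [0,0,0],
    [0,0,0],
    [0,0,0],
    [0,0,0],
    [0,0,-0.1]
  ],
  "turn": [
    [0,0,0],
    [0,0,0],
    [0,0,0],
    [0,0,0],
    [0,0,0]
  ],
  "grip": [140,140,140,140,140]
}}

```text
clock: 4.58
tool_pos: [0.5452, -0.172, 0.0366]
eef_rot: [-3.136, -0.004, 1.588]
ft_force: [-0.7, -0.3, 0.2]
width: 0.0381
```

{"method": "send_rows", "body": {
  "travel": [
    [0,0,-0.15],
    [0,0,-0.3],
    [0,0,-0.45],
    [0,0,-0.5],
    [0,0,-0.5]
  ],
  "turn": [
    [0,0,0],
    [0,0,0],
    [0,0,0],
    [0,0,0],
    [0,0,0]
  ],
  "grip": [140,140,140,140,140]
}}

```text
clock: 5.0
tool_pos: [0.5497, -0.1742, 0.1425]
eef_rot: [3.134, 0.002, 1.588]
ft_force: [0.4, -0.3, -0.2]
width: 0.0385
```

```bash
cat > meas.py <<'E'
from h import *
def meas():
    d=grab("top"); im=d["image"]; hsv=cv2.cvtColor(im,cv2.COLOR_RGB2HSV); h,s,v=[hsv[...,i].astype(int) for i in range(3)]
    grey=s<70
    print("greys (z .01)",[b for b in blob(d,grey&(v>60),.010,(150,165,310,320),8) if b[5]>20])
    print("dark (z .009)",[b for b in blob(d,v<70,.009,(150,220,312,320),5) if b[5]>15])
    return d
E
python3 - <<'E'
from meas import *
d=meas(); d=grab("wrist","w3"); go([.42,.136,.13],np.radians(92))
E
```

```text
greys (z .01) [(426, 369, 61, 16, 6.6, 62), (587, 353, 60, 16, -4.3, 59), (465, 137, 70, 9, 2.0, 67), (595, 256, 39, 24, -6.5, 60)]
dark (z .009) [(398, 135, 64, 9, 2.0, 65)]
travel [1.555, -0.609, 0.045] turn [0.0, -0.001, -0.011] clock 5.1 at [0.5471, -0.173, 0.1384] [3.142, -0.002, 1.588]
```

View pics/w3.png

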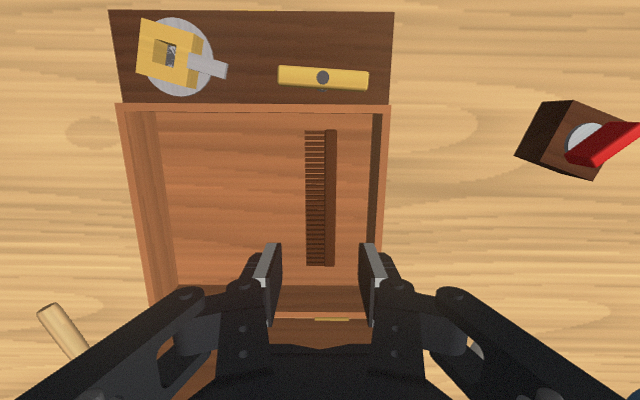

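The comb lies on the case floor at (320,198); lock and turnbutton are visible. Next is the file.

{"method": "send_rows", "body": {
  "travel": [
    [0.16,-0.06,0],
    [0.32,-0.12,0],
    [0.48,-0.18,0],
    [0.63,-0.25,0],
    [0.78,-0.305,0]
  ],
  "turn": [
    [0,0,0],
    [0,0,0],
    [0,0,0],
    [0,0,0],
    [0,0,0]
  ],
  "grip": [100,100,100,100,100]
}}

```text
clock: 5.52
tool_pos: [0.4809, -0.0167, 0.1366]
eef_rot: [-3.136, -0.003, 1.587]
ft_force: [0.1, 1.1, -0.6]
width: 0.0518
```

{"method": "send_rows", "body": {
  "travel": [
    [0.16,-0.06,0],
    [0.32,-0.12,0],
    [0.48,-0.18,0],
    [0.63,-0.25,0],
    [0.775,-0.305,0.05]
  ],
  "turn": [
    [0,0,0],
    [0,0,0],
    [0,0,0],
    [0,0,-0.01],
    [0,0,-0.01]
  ],
  "grip": [100,100,100,100,100]
}}

```text
clock: 5.93
tool_pos: [0.4187, 0.137, 0.1284]
eef_rot: [-3.141, -0.002, 1.604]
ft_force: [-0.6, 0.7, 0.0]
width: 0.0515
```

{"method": "send_rows", "body": {
  "travel": [
    [0,0,0.15],
    [0,0,0.3],
    [0,0,0.45],
    [0,0,0.57],
    [0,0,0.61]
  ],
  "turn": [
    [0,0,0],
    [0,0,0],
    [0,0,0],
    [0,0,0],
    [0,0,0]
  ],
  "grip": [120,120,120,120,120]
}}

```text
clock: 6.35
tool_pos: [0.4157, 0.1353, 0.0029]
eef_rot: [-3.132, -0.0, 1.604]
ft_force: [-0.3, -0.2, -0.5]
width: 0.0451
```

{"method": "send_rows", "body": {
  "travel": [
    [0,0,0],
    [0,0,0]
  ],
  "turn": [
    [0,0,0],
    [0,0,0]
  ],
  "grip": [120,120]
}}

```text
clock: 6.52
tool_pos: [0.4197, 0.1357, 0.0067]
eef_rot: [-3.14, -0.001, 1.603]
ft_force: [1.1, -0.0, -0.0]
width: 0.0451
```

{"method": "send_rows", "body": {
  "travel": [
    [0,0,0.018],
    [0,0,0.018],
    [0,0,0.018],
    [0,0,0.018],
    [0,0,0.018]
  ],
  "turn": [
    [0,0,0],
    [0,0,0],
    [0,0,0],
    [0,0,0],
    [0,0,0]
  ],
  "grip": [255,255,255,255,255]
}}

```text
clock: 6.93
tool_pos: [0.4211, 0.1359, 0.0046]
eef_rot: [3.139, -0.002, 1.603]
ft_force: [-0.8, -0.2, 5.4]
width: 0.0126
```

{"method": "send_rows", "body": {
  "travel": [
    [0,0,0],
    [0,0,0]
  ],
  "turn": [
    [0,0,0],
    [0,0,0]
  ],
  "grip": [255,255]
}}

```text
clock: 7.1
tool_pos: [0.4212, 0.1359, 0.0046]
eef_rot: [3.139, -0.002, 1.603]
ft_force: [-0.8, 0.1, 7.1]
width: 0.0126
```

{"method": "send_rows", "body": {
  "travel": [
    [0,0,-0.1],
    [0,0,-0.3],
    [0,0,-0.5],
    [0,0,-0.66],
    [0,0,-0.66]
  ],
  "turn": [
    [0,0,0],
    [0,0,0],
    [0,0,0],
    [0,0,0.01],
    [0,0,0.01]
  ],
  "grip": [255,255,255,255,255]
}}

```text
clock: 7.52
tool_pos: [0.4247, 0.1364, 0.1418]
eef_rot: [3.128, -0.004, 1.587]
ft_force: [-0.2, -0.2, -0.1]
width: 0.0126
```

Run:
```python
from h import *
d=grab("wrist","w4"); im=d["image"]; go([.547,-.222,.137],np.radians(91))
d=grab("top"); hsv=cv2.cvtColor(d["image"],cv2.COLOR_RGB2HSV); h,s,v=[hsv[...,i].astype(int) for i in range(3)]
print([b for b in blob(d,v<70,.009,(150,220,312,320),5) if b[5]>15],manip.get_obs()["width"])
```

```text
travel [-1.801, 0.59, 0.01] turn [0.006, -0.002, -0.0] clock 7.57 at [0.4229, 0.1361, 0.1391] [3.133, -0.003, 1.588]
[(445, 103, 147, 40, -0.1, 153), (361, 283, 35, 25, 58.8, 42), (370, 146, 13, 11, 2.0, 21)] 0.012483849428506897
```

{"method": "send_rows", "body": {
  "travel": [
    [-0.18,0.06,0],
    [-0.36,0.12,0],
    [-0.54,0.18,0],
    [-0.72,0.24,0],
    [-0.9,0.295,0]
  ],
  "turn": [
    [0,0,0],
    [0,0,0],
    [0,0,0],
    [0,0,0],
    [0,0,0]
  ],
  "grip": [255,255,255,255,255]
}}

```text
clock: 8.03
tool_pos: [0.4811, -0.0446, 0.1333]
eef_rot: [-3.138, -0.003, 1.588]
ft_force: [1.8, -0.8, -0.0]
width: 0.0126
```

{"method": "send_rows", "body": {
  "travel": [
    [-0.18,0.06,0],
    [-0.36,0.12,0],
    [-0.54,0.18,0],
    [-0.72,0.24,0],
    [-0.9,0.295,0]
  ],
  "turn": [
    [0,0,0],
    [0,0,0],
    [0,0,0],
    [0,0,0],
    [0,0,0]
  ],
  "grip": [255,255,255,255,255]
}}

```text
clock: 8.45
tool_pos: [0.5433, -0.2235, 0.1324]
eef_rot: [-3.138, -0.004, 1.587]
ft_force: [1.1, 0.0, -0.3]
width: 0.0126
```

{"method": "send_rows", "body": {
  "travel": [
    [0,0,0.1],
    [0,0,0.28],
    [0,0,0.46],
    [0,0,0.57],
    [0,0,0.6]
  ],
  "turn": [
    [0,0,0],
    [0,0,0],
    [0,0,0],
    [0,0,0],
    [0,0,0]
  ],
  "grip": [255,255,255,255,255]
}}

```text
clock: 8.87
tool_pos: [0.5395, -0.2199, 0.0104]
eef_rot: [-3.13, -0.008, 1.587]
ft_force: [-9.3, 3.6, 31.4]
width: 0.0125
```

{"method": "send_rows", "body": {
  "travel": [
    [0,0,0],
    [0,0,0]
  ],
  "turn": [
    [0,0,0],
    [0,0,0]
  ],
  "grip": [255,255]
}}

```text
clock: 9.03
tool_pos: [0.5429, -0.2213, 0.0132]
eef_rot: [-3.138, -0.004, 1.588]
ft_force: [0.1, 0.2, 1.0]
width: 0.0125
```

{"method": "send_rows", "body": {
  "travel": [
    [0,0,0],
    [0,0,0],
    [0,0,0],
    [0,0,-0.03],
    [0,0,-0.15]
  ],
  "turn": [
    [0,0,0],
    [0,0,0],
    [0,0,0],
    [0,0,0],
    [0,0,0]
  ],
  "grip": [180,180,180,180,180]
}}

```text
clock: 9.45
tool_pos: [0.5418, -0.2208, 0.0427]
eef_rot: [-3.135, -0.005, 1.588]
ft_force: [-0.5, 0.1, 0.4]
width: 0.0251
```

{"method": "send_rows", "body": {
  "travel": [
    [0,0,-0.15],
    [0,0,-0.3],
    [0,0,-0.45],
    [0,0,-0.48],
    [0,0,-0.48]
  ],
  "turn": [
    [0,0,0],
    [0,0,0],
    [0,0,0],
    [0,0,0],
    [0,0,0]
  ],
  "grip": [100,100,100,100,100]
}}

```text
clock: 9.87
tool_pos: [0.5461, -0.2232, 0.1446]
eef_rot: [3.135, 0.002, 1.588]
ft_force: [0.5, 0.2, -0.4]
width: 0.0518
```

Run:
```python
from meas import *
d=meas(); go([.426,.369,.138],np.radians(96.6)); d=grab("wrist","w5")
```

```text
greys (z .01) [(426, 369, 61, 16, 6.9, 62), (587, 353, 60, 16, -4.3, 59), (595, 256, 39, 23, -4.2, 60)]
dark (z .009) []
travel [2.967, -0.544, 0.021] turn [0.002, -0.0, -0.063] clock 9.92 at [0.5448, -0.2225, 0.1424] [3.139, -0.0, 1.588]
```

View pics/w5.png

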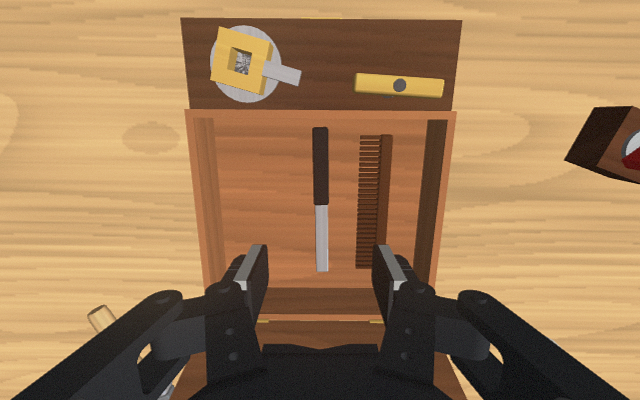

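File at (320,200) and comb at (375,200) are both flat in the case; on to the first clip.

{"method": "send_rows", "body": {
  "travel": [
    [0.19,-0.03,0],
    [0.39,-0.07,0],
    [0.59,-0.11,0],
    [0.79,-0.145,0],
    [0.98,-0.18,0]
  ],
  "turn": [
    [0,0,0],
    [0,0,0],
    [0,0,0],
    [0,0,0],
    [0,0,0]
  ],
  "grip": [100,100,100,100,100]
}}

```text
clock: 10.38
tool_pos: [0.5027, -0.025, 0.1393]
eef_rot: [-3.137, -0.003, 1.587]
ft_force: [1.0, 0.2, 0.6]
width: 0.0523
```

{"method": "send_rows", "body": {
  "travel": [
    [0.2,-0.035,0],
    [0.4,-0.07,0],
    [0.6,-0.11,0],
    [0.8,-0.145,0],
    [0.99,-0.182,0]
  ],
  "turn": [
    [0,0,0],
    [0,0,0],
    [0,0,0],
    [0,0,0],
    [0,0,0]
  ],
  "grip": [100,100,100,100,100]
}}

```text
clock: 10.8
tool_pos: [0.4631, 0.172, 0.1398]
eef_rot: [-3.138, -0.001, 1.588]
ft_force: [0.6, 0.3, 0.2]
width: 0.052
```

{"method": "send_rows", "body": {
  "travel": [
    [0.2,-0.035,0],
    [0.4,-0.07,0],
    [0.6,-0.11,0],
    [0.8,-0.145,0],
    [0.995,-0.182,0]
  ],
  "turn": [
    [0,0,0],
    [0,0,-0.02],
    [0,0,-0.04],
    [0,0,-0.063],
    [0,0,-0.063]
  ],
  "grip": [100,100,100,100,100]
}}

```text
clock: 11.22
tool_pos: [0.4235, 0.3699, 0.1399]
eef_rot: [-3.138, 0.0, 1.688]
ft_force: [1.0, 1.1, -0.3]
width: 0.0521
```

{"method": "send_rows", "body": {
  "travel": [
    [0,0,0.02],
    [0,0,0.2],
    [0,0,0.38],
    [0,0,0.52],
    [0,0,0.58]
  ],
  "turn": [
    [0,0,0],
    [0,0,0],
    [0,0,0],
    [0,0,0],
    [0,0,0]
  ],
  "grip": [120,120,120,120,120]
}}

```text
clock: 11.63
tool_pos: [0.4215, 0.366, 0.0203]
eef_rot: [-3.132, 0.004, 1.687]
ft_force: [-1.0, -0.5, 0.4]
width: 0.0454
```

{"method": "send_rows", "body": {
  "travel": [
    [0,0,0.01],
    [0,0,0.02]
  ],
  "turn": [
    [0,0,0],
    [0,0,0]
  ],
  "grip": [120,120]
}}

```text
clock: 11.8
tool_pos: [0.4244, 0.3677, 0.0201]
eef_rot: [-3.138, 0.0, 1.686]
ft_force: [-0.0, -1.0, -0.0]
width: 0.0451
```

Lower 13 mm more, grip and lift.

{"method": "send_rows", "body": {
  "travel": [
    [0,0,0.03],
    [0,0,0.06],
    [0,0,0.065],
    [0,0,0.065],
    [0,0,0.065]
  ],
  "turn": [
    [0,0,0],
    [0,0,0],
    [0,0,0],
    [0,0,0],
    [0,0,0]
  ],
  "grip": [120,120,120,255,255]
}}

```text
clock: 12.22
tool_pos: [0.4259, 0.3691, 0.0096]
eef_rot: [3.14, -0.002, 1.687]
ft_force: [0.3, 0.9, 0.0]
width: 0.0222
```

{"method": "send_rows", "body": {
  "travel": [
    [0,0,0],
    [0,0,0],
    [0,0,0],
    [0,0,0]
  ],
  "turn": [
    [0,0,0],
    [0,0,0],
    [0,0,0],
    [0,0,0]
  ],
  "grip": [255,255,255,255]
}}

```text
clock: 12.55
tool_pos: [0.4259, 0.3692, 0.0097]
eef_rot: [3.14, -0.002, 1.687]
ft_force: [0.0, -0.3, 4.2]
width: 0.0146
```

{"method": "send_rows", "body": {
  "travel": [
    [0,0,-0.1],
    [0,0,-0.3],
    [0,0,-0.5],
    [0,0,-0.66],
    [0,0,-0.66]
  ],
  "turn": [
    [0,0,0],
    [0,0,0],
    [0,0,0.03],
    [0,0,0.063],
    [0,0,0.063]
  ],
  "grip": [255,255,255,255,255]
}}

```text
clock: 12.97
tool_pos: [0.4293, 0.3714, 0.148]
eef_rot: [3.13, -0.009, 1.586]
ft_force: [0.7, 1.3, 0.4]
width: 0.0147
```

{"method": "send_rows", "body": {
  "travel": [
    [0,0,0],
    [0,0,0]
  ],
  "turn": [
    [0,0,0],
    [0,0,0]
  ],
  "grip": [255,255]
}}

```text
clock: 13.13
tool_pos: [0.4248, 0.3683, 0.1404]
eef_rot: [-3.141, -0.001, 1.588]
ft_force: [0.1, 0.1, -0.8]
width: 0.0142
```

Run:
```python
from h import *
go([.519,-.269,.138],np.radians(91))
```

```text
travel [-3.194, 0.416, 0.009] turn [-0.001, -0.001, -0.0] clock 13.13 at [0.4248, 0.3683, 0.1404] [-3.141, -0.001, 1.588]
```

{"method": "send_rows", "body": {
  "travel": [
    [-0.16,0.02,0],
    [-0.32,0.04,0],
    [-0.48,0.06,0],
    [-0.64,0.08,0],
    [-0.8,0.104,0]
  ],
  "turn": [
    [0,0,0],
    [0,0,0],
    [0,0,0],
    [0,0,0],
    [0,0,0]
  ],
  "grip": [255,255,255,255,255]
}}

```text
clock: 13.55
tool_pos: [0.4472, 0.2073, 0.1385]
eef_rot: [-3.137, -0.0, 1.589]
ft_force: [1.6, -0.3, -0.1]
width: 0.0141
```

{"method": "send_rows", "body": {
  "travel": [
    [-0.16,0.02,0],
    [-0.32,0.04,0],
    [-0.48,0.06,0],
    [-0.64,0.08,0],
    [-0.8,0.104,0]
  ],
  "turn": [
    [0,0,0],
    [0,0,0],
    [0,0,0],
    [0,0,0],
    [0,0,0]
  ],
  "grip": [255,255,255,255,255]
}}

```text
clock: 13.97
tool_pos: [0.4707, 0.0481, 0.1384]
eef_rot: [-3.137, -0.002, 1.588]
ft_force: [0.5, -0.1, -0.3]
width: 0.0146
```

{"method": "send_rows", "body": {
  "travel": [
    [-0.16,0.02,0],
    [-0.32,0.04,0],
    [-0.48,0.06,0],
    [-0.64,0.08,0],
    [-0.8,0.104,0]
  ],
  "turn": [
    [0,0,0],
    [0,0,0],
    [0,0,0],
    [0,0,0],
    [0,0,0]
  ],
  "grip": [255,255,255,255,255]
}}

```text
clock: 14.38
tool_pos: [0.4943, -0.1112, 0.138]
eef_rot: [-3.137, -0.004, 1.588]
ft_force: [0.9, 0.1, -0.4]
width: 0.0142
```

{"method": "send_rows", "body": {
  "travel": [
    [-0.16,0.02,0],
    [-0.32,0.04,0],
    [-0.48,0.06,0],
    [-0.64,0.08,0],
    [-0.795,0.104,0]
  ],
  "turn": [
    [0,0,0],
    [0,0,0],
    [0,0,0],
    [0,0,0],
    [0,0,0]
  ],
  "grip": [255,255,255,255,255]
}}

```text
clock: 14.8
tool_pos: [0.5181, -0.2696, 0.1374]
eef_rot: [-3.138, -0.005, 1.588]
ft_force: [1.1, -0.4, -0.5]
width: 0.0139
```

{"method": "send_rows", "body": {
  "travel": [
    [0,0,0.05],
    [0,0,0.2],
    [0,0,0.35],
    [0,0,0.48],
    [0,0,0.54]
  ],
  "turn": [
    [0,0,0],
    [0,0,0],
    [0,0,0],
    [0,0,0],
    [0,0,0]
  ],
  "grip": [255,255,255,255,255]
}}

```text
clock: 15.22
tool_pos: [0.5157, -0.2659, 0.0263]
eef_rot: [-3.133, -0.008, 1.588]
ft_force: [-0.8, 0.7, -0.0]
width: 0.0146
```

{"method": "send_rows", "body": {
  "travel": [
    [0,0,0],
    [0,0,0.02]
  ],
  "turn": [
    [0,0,0],
    [0,0,0]
  ],
  "grip": [255,255]
}}

```text
clock: 15.38
tool_pos: [0.5186, -0.2677, 0.0264]
eef_rot: [-3.139, -0.004, 1.588]
ft_force: [0.5, -0.3, -0.2]
width: 0.0141
```

{"method": "send_rows", "body": {
  "travel": [
    [0,0,0.015],
    [0,0,0.03],
    [0,0,0.035],
    [0,0,0.035],
    [0,0,0.035]
  ],
  "turn": [
    [0,0,0],
    [0,0,0],
    [0,0,0],
    [0,0,0],
    [0,0,0]
  ],
  "grip": [255,255,255,255,180]
}}

```text
clock: 15.8
tool_pos: [0.5199, -0.2687, 0.0216]
eef_rot: [3.14, -0.001, 1.588]
ft_force: [-0.1, -0.4, 0.8]
width: 0.0244
```

{"method": "send_rows", "body": {
  "travel": [
    [0,0,0],
    [0,0,0],
    [0,0,-0.05],
    [0,0,-0.2],
    [0,0,-0.35]
  ],
  "turn": [
    [0,0,0],
    [0,0,0],
    [0,0,0],
    [0,0,0],
    [0,0,0]
  ],
  "grip": [180,180,180,180,180]
}}

```text
clock: 16.22
tool_pos: [0.5185, -0.268, 0.0912]
eef_rot: [-3.139, -0.004, 1.588]
ft_force: [-0.2, -0.9, 0.2]
width: 0.025
```

{"method": "send_rows", "body": {
  "travel": [
    [0,0,-0.15],
    [0,0,-0.25],
    [0,0,-0.25],
    [0,0,-0.25]
  ],
  "turn": [
    [0,0,0],
    [0,0,0],
    [0,0,0],
    [0,0,0]
  ],
  "grip": [100,100,100,100]
}}

```text
clock: 16.55
tool_pos: [0.5203, -0.2693, 0.1431]
eef_rot: [3.138, 0.001, 1.588]
ft_force: [0.0, 0.1, -0.7]
width: 0.0522
```

Run:
```python
from meas import *
d=meas(); go([.587,.353,.138],np.radians(85.7)); d=grab("wrist","w6")
```

```text
greys (z .01) [(594, 384, 60, 16, -3.6, 58), (595, 256, 39, 23, -3.4, 60)]
dark (z .009) []
travel [3.102, 0.391, 0.022] turn [0.0, -0.001, 0.059] clock 16.6 at [0.5194, -0.2686, 0.1416] [3.141, -0.001, 1.588]
```

Clip b has been knocked to (594, 384) mm; I'll go there.

{"method": "send_rows", "body": {
  "travel": [
    [0.16,0.02,0],
    [0.32,0.04,0],
    [0.48,0.06,0],
    [0.64,0.08,0],
    [0.81,0.107,0]
  ],
  "turn": [
    [0,0,0],
    [0,0,0],
    [0,0,0],
    [0,0,0],
    [0,0,0]
  ],
  "grip": [100,100,100,100,100]
}}

```text
clock: 17.07
tool_pos: [0.5368, -0.1049, 0.1395]
eef_rot: [-3.138, -0.003, 1.587]
ft_force: [0.7, -0.0, -0.0]
width: 0.0521
```

{"method": "send_rows", "body": {
  "travel": [
    [0.16,0.02,0],
    [0.32,0.04,0],
    [0.48,0.06,0],
    [0.64,0.08,0],
    [0.81,0.107,0]
  ],
  "turn": [
    [0,0,0],
    [0,0,0],
    [0,0,0],
    [0,0,0],
    [0,0,0]
  ],
  "grip": [100,100,100,100,100]
}}

```text
clock: 17.48
tool_pos: [0.5553, 0.0573, 0.1398]
eef_rot: [-3.138, -0.002, 1.587]
ft_force: [0.3, -1.3, -0.6]
width: 0.0525
```

{"method": "send_rows", "body": {
  "travel": [
    [0.16,0.02,0],
    [0.32,0.04,0],
    [0.48,0.06,0],
    [0.64,0.08,0],
    [0.82,0.108,0]
  ],
  "turn": [
    [0,0,0],
    [0,0,0],
    [0,0,0],
    [0,0,0],
    [0,0,0]
  ],
  "grip": [100,100,100,100,100]
}}

```text
clock: 17.9
tool_pos: [0.5742, 0.2211, 0.1399]
eef_rot: [-3.138, -0.0, 1.587]
ft_force: [0.5, -1.1, 0.8]
width: 0.0519
```

{"method": "send_rows", "body": {
  "travel": [
    [0.16,0.02,0],
    [0.32,0.04,0],
    [0.48,0.06,0],
    [0.64,0.08,0],
    [0.82,0.108,0]
  ],
  "turn": [
    [0,0,0.01],
    [0,0,0.02],
    [0,0,0.03],
    [0,0,0.05],
    [0,0,0.05]
  ],
  "grip": [100,100,100,100,100]
}}

```text
clock: 18.32
tool_pos: [0.5931, 0.3851, 0.1398]
eef_rot: [-3.138, 0.001, 1.508]
ft_force: [0.2, 0.3, 0.1]
width: 0.0521
```

{"method": "send_rows", "body": {
  "travel": [
    [0,0,0.02],
    [0,0,0.2],
    [0,0,0.38],
    [0,0,0.52],
    [0,0,0.6]
  ],
  "turn": [
    [0,0,0],
    [0,0,0],
    [0,0,0],
    [0,0,0],
    [0,0,0]
  ],
  "grip": [120,120,120,120,120]
}}

```text
clock: 18.73
tool_pos: [0.5908, 0.3827, 0.0159]
eef_rot: [-3.133, 0.004, 1.51]
ft_force: [-0.3, -1.4, -0.3]
width: 0.0452
```

{"method": "send_rows", "body": {
  "travel": [
    [0,0,0],
    [0,0,0]
  ],
  "turn": [
    [0,0,0],
    [0,0,0]
  ],
  "grip": [120,120]
}}

```text
clock: 18.9
tool_pos: [0.5931, 0.3837, 0.0197]
eef_rot: [-3.137, 0.001, 1.509]
ft_force: [-0.1, 0.7, -0.1]
width: 0.0454
```

Run:
```python
from meas import *
d=meas(); go([.594,.384,.008],np.radians(86.4))
```

```text
greys (z .01) [(595, 256, 40, 24, -7.2, 61), (577, 385, 27, 16, 1.1, 32), (614, 365, 26, 23, 41.3, 35), (623, 425, 41, 8, -25.3, 41)]
dark (z .009) [(404, 403, 166, 39, 4.4, 172), (510, 404, 73, 24, 30.2, 69)]
travel [-0.003, -0.002, 0.068] turn [-0.0, -0.001, 0.001] clock 18.95 at [0.5945, 0.3845, 0.0217] [-3.141, -0.001, 1.509]
```

Still there. Lower, grip, lift.

{"method": "send_rows", "body": {
  "travel": [
    [0,0,0.03],
    [0,0,0.06],
    [0,0,0.068],
    [0,0,0.068],
    [0,0,0.068]
  ],
  "turn": [
    [0,0,0],
    [0,0,0],
    [0,0,0],
    [0,0,0],
    [0,0,0]
  ],
  "grip": [120,120,120,255,255]
}}

```text
clock: 19.37
tool_pos: [0.5946, 0.3849, 0.0088]
eef_rot: [3.141, -0.002, 1.509]
ft_force: [-0.0, -0.1, -1.2]
width: 0.0218
```

{"method": "send_rows", "body": {
  "travel": [
    [0,0,0],
    [0,0,0],
    [0,0,0],
    [0,0,0]
  ],
  "turn": [
    [0,0,0],
    [0,0,0],
    [0,0,0],
    [0,0,0]
  ],
  "grip": [255,255,255,255]
}}

```text
clock: 19.7
tool_pos: [0.5948, 0.385, 0.009]
eef_rot: [3.141, -0.002, 1.509]
ft_force: [-1.0, 0.3, 2.3]
width: 0.0142
```

{"method": "send_rows", "body": {
  "travel": [
    [0,0,-0.1],
    [0,0,-0.3],
    [0,0,-0.5],
    [0,0,-0.66],
    [0,0,-0.66]
  ],
  "turn": [
    [0,0,0],
    [0,0,0],
    [0,0,-0.03],
    [0,0,-0.05],
    [0,0,-0.05]
  ],
  "grip": [255,255,255,255,255]
}}

```text
clock: 20.12
tool_pos: [0.5985, 0.3868, 0.1492]
eef_rot: [3.128, -0.008, 1.589]
ft_force: [1.4, 1.6, 0.8]
width: 0.0144
```

{"method": "send_rows", "body": {
  "travel": [
    [0,0,0],
    [0,0,0]
  ],
  "turn": [
    [0,0,0],
    [0,0,0]
  ],
  "grip": [255,255]
}}

```text
clock: 20.28
tool_pos: [0.5939, 0.3843, 0.14]
eef_rot: [-3.141, -0.001, 1.588]
ft_force: [-0.0, 0.4, -1.2]
width: 0.0147
```

Run:
```python
from meas import *
d=meas();go([.582,-.270,.142],np.radians(91))
```

```text
greys (z .01) [(602, 428, 32, 21, 1.1, 40), (595, 256, 40, 23, -7.4, 59)]
dark (z .009) [(483, 423, 53, 11, 4.4, 50), (352, 413, 60, 11, 4.4, 61)]
travel [-3.269, -0.112, -0.016] turn [-0.002, -0.0, -0.0] clock 20.33 at [0.5934, 0.3841, 0.1389] [-3.139, -0.0, 1.588]
```

Run:
```python
from h import *
d=grab("top","t2")
for t in (1.45,1.55,1.65,1.75): print(t,proj(d,[[.649-.18*np.cos(t),-.22,.0505+.18*np.sin(t)],[.649-.18*np.cos(t)+.008*np.sin(t),-.22,.0505+.18*np.sin(t)+.008*np.cos(t)]]).round(0).tolist())
print(d["image"][125:180:2,470].tolist())
```

```text
1.45 [[472.0, 161.0], [472.0, 157.0]]
1.55 [[472.0, 152.0], [472.0, 147.0]]
1.65 [[472.0, 142.0], [471.0, 138.0]]
1.75 [[471.0, 133.0], [471.0, 129.0]]
[[191, 148, 80], [188, 146, 79], [182, 140, 75], [183, 141, 74], [188, 144, 77], [165, 116, 59], [137, 82, 38], [118, 68, 30], [92, 54, 25], [86, 50, 27], [87, 52, 26], [86, 52, 28], [90, 49, 25], [88, 51, 24], [94, 54, 25], [92, 54, 26], [93, 55, 29], [90, 57, 23], [87, 51, 23], [86, 50, 21], [87, 49, 23], [95, 54, 26], [96, 55, 25], [124, 71, 30], [130, 72, 31], [89, 50, 18], [94, 51, 21], [140, 80, 35]]
```

The lid is at ≈1.67 rad, leaning away, so there's clearance.

{"method": "send_rows", "body": {
  "travel": [
    [-0.16,0,0],
    [-0.32,-0.01,0],
    [-0.48,-0.02,0],
    [-0.64,-0.02,0],
    [-0.815,-0.028,0]
  ],
  "turn": [
    [0,0,0],
    [0,0,0],
    [0,0,0],
    [0,0,0],
    [0,0,0]
  ],
  "grip": [255,255,255,255,255]
}}

```text
clock: 20.8
tool_pos: [0.5906, 0.2204, 0.1382]
eef_rot: [-3.139, -0.001, 1.588]
ft_force: [-0.2, -0.6, -0.1]
width: 0.0145
```

{"method": "send_rows", "body": {
  "travel": [
    [-0.16,0,0],
    [-0.32,-0.01,0],
    [-0.48,-0.02,0],
    [-0.64,-0.02,0],
    [-0.815,-0.028,0]
  ],
  "turn": [
    [0,0,0],
    [0,0,0],
    [0,0,0],
    [0,0,0],
    [0,0,0]
  ],
  "grip": [255,255,255,255,255]
}}

```text
clock: 21.22
tool_pos: [0.5877, 0.0573, 0.1381]
eef_rot: [-3.139, -0.002, 1.588]
ft_force: [0.9, -0.3, -0.7]
width: 0.0147
```

{"method": "send_rows", "body": {
  "travel": [
    [-0.16,0,0],
    [-0.32,-0.01,0],
    [-0.48,-0.02,0],
    [-0.64,-0.02,0],
    [-0.815,-0.028,0]
  ],
  "turn": [
    [0,0,0],
    [0,0,0],
    [0,0,0],
    [0,0,0],
    [0,0,0]
  ],
  "grip": [255,255,255,255,255]
}}

```text
clock: 21.63
tool_pos: [0.5849, -0.1055, 0.1379]
eef_rot: [-3.139, -0.003, 1.588]
ft_force: [0.7, 0.2, -0.6]
width: 0.0143
```

{"method": "send_rows", "body": {
  "travel": [
    [-0.16,0,0],
    [-0.32,-0.01,0],
    [-0.48,-0.02,0],
    [-0.64,-0.02,0],
    [-0.82,-0.028,0]
  ],
  "turn": [
    [0,0,0],
    [0,0,0],
    [0,0,0],
    [0,0,0],
    [0,0,0]
  ],
  "grip": [255,255,255,255,255]
}}

```text
clock: 22.05
tool_pos: [0.5821, -0.2691, 0.1374]
eef_rot: [-3.139, -0.004, 1.588]
ft_force: [0.7, 0.1, 0.5]
width: 0.0145
```

{"method": "send_rows", "body": {
  "travel": [
    [0,0,0.05],
    [0,0,0.2],
    [0,0,0.35],
    [0,0,0.48],
    [0,0,0.54]
  ],
  "turn": [
    [0,0,0],
    [0,0,0],
    [0,0,0],
    [0,0,0],
    [0,0,0]
  ],
  "grip": [255,255,255,255,255]
}}

```text
clock: 22.47
tool_pos: [0.5799, -0.2666, 0.0261]
eef_rot: [-3.134, -0.007, 1.587]
ft_force: [0.7, -0.5, 5.1]
width: 0.0144
```

{"method": "send_rows", "body": {
  "travel": [
    [0,0,0.02],
    [0,0,0.04],
    [0,0,0.055],
    [0,0,0.055],
    [0,0,0.055]
  ],
  "turn": [
    [0,0,0],
    [0,0,0],
    [0,0,0],
    [0,0,0],
    [0,0,0]
  ],
  "grip": [255,255,255,255,255]
}}

```text
clock: 22.88
tool_pos: [0.5846, -0.2679, 0.0223]
eef_rot: [3.139, -0.002, 1.587]
ft_force: [0.3, 3.1, 5.5]
width: 0.0144
```

{"method": "send_rows", "body": {
  "travel": [
    [0,0,-0.06],
    [0,0,-0.1],
    [0,0.03,-0.1],
    [0,0.05,-0.1],
    [0,0.05,-0.1]
  ],
  "turn": [
    [0,0,0],
    [0,0,0],
    [0,0,0],
    [0,0,0],
    [0,0,0]
  ],
  "grip": [255,255,255,255,255]
}}

```text
clock: 23.3
tool_pos: [0.5946, -0.2687, 0.0409]
eef_rot: [3.14, -0.001, 1.588]
ft_force: [0.3, -0.1, -0.0]
width: 0.0144
```

Run:
```python
from h import *
d=grab("wrist","w7"); print(manip.get_obs()["tool_pos"].round(4))
```

```text
[ 0.5937 -0.2684  0.0404]
```

View pics/w7.png

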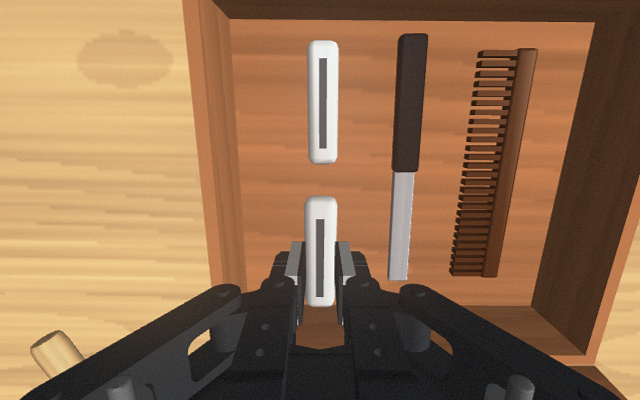

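The held clip at (320,250) now clears clip a at (322,100). Lower and release.

{"method": "send_rows", "body": {
  "travel": [
    [0,0,0.03],
    [0,0,0.06],
    [0,0,0.085],
    [0,0,0.1],
    [0,0,0.105]
  ],
  "turn": [
    [0,0,0],
    [0,0,0],
    [0,0,0],
    [0,0,0],
    [0,0,0]
  ],
  "grip": [255,255,255,255,255]
}}

```text
clock: 23.77
tool_pos: [0.5923, -0.2679, 0.018]
eef_rot: [-3.14, -0.003, 1.588]
ft_force: [0.5, -0.7, 0.2]
width: 0.0145
```

{"method": "send_rows", "body": {
  "travel": [
    [0,0,0],
    [0,0,0],
    [0,0,0],
    [0,0,-0.05],
    [0,0,-0.2]
  ],
  "turn": [
    [0,0,0],
    [0,0,0],
    [0,0,0],
    [0,0,0],
    [0,0,0]
  ],
  "grip": [180,180,180,180,180]
}}

```text
clock: 24.18
tool_pos: [0.5903, -0.2668, 0.0563]
eef_rot: [-3.134, -0.006, 1.588]
ft_force: [0.3, 0.5, 0.4]
width: 0.0251
```

{"method": "send_rows", "body": {
  "travel": [
    [0,-0.1,-0.2],
    [0,-0.3,-0.4],
    [0,-0.5,-0.5],
    [0,-0.65,-0.5],
    [0,-0.65,-0.5]
  ],
  "turn": [
    [0,0,0],
    [0,0,0],
    [0,0,0],
    [0,0,0],
    [0,0,0]
  ],
  "grip": [180,180,180,180,180]
}}

```text
clock: 24.6
tool_pos: [0.4583, -0.2703, 0.1629]
eef_rot: [-3.141, 0.0, 1.587]
ft_force: [-0.6, 0.9, -0.6]
width: 0.0253
```

Run:
```python
from meas import *
d=meas(); go([.52,-.36,.2],np.radians(91)); d=grab("wrist","w8")
```

```text
greys (z .01) [(595, 256, 39, 23, -5.2, 61)]
dark (z .009) []
travel [-0.452, 0.295, -0.188] turn [0.0, 0.0, -0.001] clock 24.65 at [0.4596, -0.2705, 0.1623] [3.141, 0.0, 1.586]
```

View pics/w8.png

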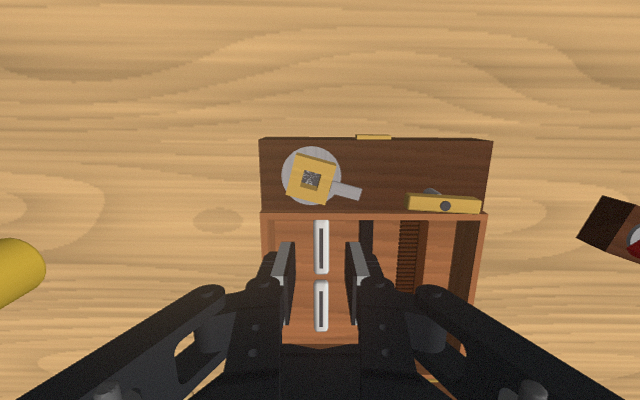

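All four items lie in the case, the clips at (321,245) and (321,305). Now go over the lid and behind it with the fingers shut.

{"method": "send_rows", "body": {
  "travel": [
    [0.05,0,-0.17],
    [0.1,0,-0.34],
    [0.18,0,-0.51],
    [0.24,0,-0.68],
    [0.24,0,-0.69]
  ],
  "turn": [
    [0,0,0],
    [0,0,0],
    [0,0,0],
    [0,0,0],
    [0,0,0]
  ],
  "grip": [255,255,255,255,255]
}}

```text
clock: 25.12
tool_pos: [0.4664, -0.2226, 0.3044]
eef_rot: [3.13, 0.004, 1.59]
ft_force: [0.6, -1.3, 0.2]
width: 0.0005
```

{"method": "send_rows", "body": {
  "travel": [
    [0,0.17,0],
    [0,0.35,0],
    [0,0.54,0],
    [0,0.73,0],
    [0,0.92,0]
  ],
  "turn": [
    [0,0,0],
    [0,0,0],
    [0,0,0],
    [0,0,0],
    [0,0,0]
  ],
  "grip": [255,255,255,255,255]
}}

```text
clock: 25.53
tool_pos: [0.6494, -0.2193, 0.2966]
eef_rot: [3.141, -0.002, 1.589]
ft_force: [-0.5, -0.9, 0.1]
width: -0.0
```

{"method": "send_rows", "body": {
  "travel": [
    [0,0.19,0],
    [0,0.34,0],
    [0,0.35,0],
    [0,0.35,0],
    [0,0.35,0]
  ],
  "turn": [
    [0,0,0],
    [0,0,0],
    [0,0,0],
    [0,0,0],
    [0,0,0]
  ],
  "grip": [255,255,255,255,255]
}}

```text
clock: 25.95
tool_pos: [0.7166, -0.2183, 0.296]
eef_rot: [-3.14, -0.002, 1.588]
ft_force: [-0.1, 0.7, 0.5]
width: 0.0001
```

{"method": "send_rows", "body": {
  "travel": [
    [0,0,0.15],
    [0,0,0.3],
    [0,0,0.45],
    [0,0,0.53],
    [0,0,0.53]
  ],
  "turn": [
    [0,0,0],
    [0,0,0],
    [0,0,0],
    [0,0,0],
    [0,0,0]
  ],
  "grip": [255,255,255,255,255]
}}

```text
clock: 26.37
tool_pos: [0.7126, -0.2177, 0.1873]
eef_rot: [-3.134, -0.005, 1.587]
ft_force: [-1.0, -0.8, -1.4]
width: -0.0002
```

{"method": "send_rows", "body": {
  "travel": [
    [0,-0.133,0],
    [0,-0.258,0],
    [0,-0.363,0],
    [0,-0.465,0.02],
    [0,-0.565,0.055]
  ],
  "turn": [
    [0,0,0],
    [0,0,0],
    [0,0,0],
    [0,0,0],
    [0,0,0]
  ],
  "grip": [255,255,255,255,255]
}}

```text
clock: 26.78
tool_pos: [0.6038, -0.2207, 0.1842]
eef_rot: [3.134, 0.001, 1.587]
ft_force: [1.6, 0.4, -0.0]
width: -0.0001
```

{"method": "send_rows", "body": {
  "travel": [
    [0,-0.093,0.05],
    [0,-0.178,0.112],
    [0,-0.25,0.187],
    [0,-0.313,0.272],
    [0,-0.363,0.365]
  ],
  "turn": [
    [0,0,0],
    [0,0,0],
    [0,0,0],
    [0,0,0],
    [0,0,0]
  ],
  "grip": [255,255,255,255,255]
}}

```text
clock: 27.2
tool_pos: [0.5306, -0.2224, 0.1104]
eef_rot: [3.136, 0.001, 1.587]
ft_force: [0.3, -0.4, 1.4]
width: 0.0004
```

{"method": "send_rows", "body": {
  "travel": [
    [0,-0.03,0.08],
    [0,-0.047,0.14],
    [0,-0.055,0.18],
    [0,-0.055,0.205],
    [0,-0.055,0.215]
  ],
  "turn": [
    [0,0,0],
    [0,0,0],
    [0,0,0],
    [0,0,0],
    [0,0,0]
  ],
  "grip": [255,255,255,255,255]
}}

```text
clock: 27.62
tool_pos: [0.52, -0.222, 0.0652]
eef_rot: [3.14, -0.001, 1.587]
ft_force: [-0.7, -0.1, 1.5]
width: 0.0001
```

{"method": "send_rows", "body": {
  "travel": [
    [0,0,0.01],
    [0,0,0.02]
  ],
  "turn": [
    [0,0,0],
    [0,0,0]
  ],
  "grip": [255,255]
}}

```text
clock: 27.78
tool_pos: [0.5206, -0.222, 0.0613]
eef_rot: [3.14, -0.001, 1.588]
ft_force: [-0.8, -0.3, 0.7]
width: 0.0005
```

{"method": "send_rows", "body": {
  "travel": [
    [0,0,0.008],
    [0,0,0.014],
    [0,0,0.02],
    [0,0,0.024],
    [0,0,0.024]
  ],
  "turn": [
    [0,0,0],
    [0,0,0],
    [0,0,0],
    [0,0,0],
    [0,0,0]
  ],
  "grip": [255,255,255,255,255]
}}

```text
clock: 28.2
tool_pos: [0.5205, -0.222, 0.0584]
eef_rot: [3.139, -0.0, 1.588]
ft_force: [-4.4, 1.3, 15.5]
width: 0.0001
```

{"method": "send_rows", "body": {
  "travel": [
    [0,0,-0.1],
    [0,-0.1,-0.3],
    [0,-0.2,-0.45],
    [0,-0.3,-0.5],
    [0,-0.3,-0.5]
  ],
  "turn": [
    [0,0,0],
    [0,0,0],
    [0,0,0],
    [0,0,0],
    [0,0,0]
  ],
  "grip": [255,255,255,255,255]
}}

```text
clock: 28.62
tool_pos: [0.4584, -0.2232, 0.159]
eef_rot: [3.138, 0.001, 1.587]
ft_force: [-1.0, 0.4, -0.5]
width: -0.0
```

{"method": "send_rows", "body": {
  "travel": [
    [0,0,0],
    [0,0,0],
    [0,0,0]
  ],
  "turn": [
    [0,0,0],
    [0,0,0],
    [0,0,0]
  ],
  "grip": [255,255,255]
}}

```text
clock: 28.87
tool_pos: [0.4602, -0.2225, 0.1546]
eef_rot: [-3.141, -0.003, 1.588]
ft_force: [0.5, -0.3, -1.1]
width: 0.0
```

```bash
cat > ml.py <<'E'
from h import *
def ml(d,out=True):
    im=d["image"]; hsv=cv2.cvtColor(im,cv2.COLOR_RGB2HSV); h,s,v=[hsv[...,i].astype(int) for i in range(3)]
    y=(s>140)&(h>18)&(h<32)&(v>140); m=(y*255).astype(np.uint8)
    for c in sorted(cv2.findContours(m,cv2.RETR_EXTERNAL,cv2.CHAIN_APPROX_NONE)[0],key=cv2.contourArea)[-4:]:
        if cv2.contourArea(c)<100: continue
        px=cv2.minAreaRect(c)
        for z in (.060,.076):
            (a,b),(w,hh),t=cv2.minAreaRect((cast(d,c[:,0],z)[:,:2]*1000).astype(np.float32)); print("yellow px",np.round(px[0]),"z",z,round(a,1),round(b,1),"size",round(w,1),round(hh,1),"ang",round(t,1))
    g=((s<40)&(v>90)&(v<215)).astype(np.uint8)
    print("z",manip.get_obs()["tool_pos"].round(4))
E
python3 - <<'E'
from ml import *
d=grab("wrist","w9"); ml(d); d2=grab("top","t3"); ml(d2)
E
```

```text
yellow px [319. 136.] z 0.06 404.9 -223.5 size 3.0 25.9 ang 1.0
yellow px [319. 136.] z 0.076 404.0 -223.5 size 2.8 24.2 ang 1.0
yellow px [385. 206.] z 0.06 459.6 -169.0 size 60.4 12.1 ang 87.2
yellow px [385. 206.] z 0.076 455.0 -172.7 size 56.3 11.3 ang 87.2
yellow px [250. 180.] z 0.06 439.8 -277.9 size 35.5 35.5 ang 75.8
yellow px [250. 180.] z 0.076 436.5 -274.2 size 33.1 33.1 ang 75.8
z [ 0.4601 -0.2225  0.1545]
yellow px [622. 225.] z 0.06 539.7 -579.6 size 69.3 83.9 ang 9.6
yellow px [622. 225.] z 0.076 537.6 -570.4 size 68.3 82.6 ang 9.6
z [ 0.4601 -0.2225  0.1545]
```

View pics/w9.png

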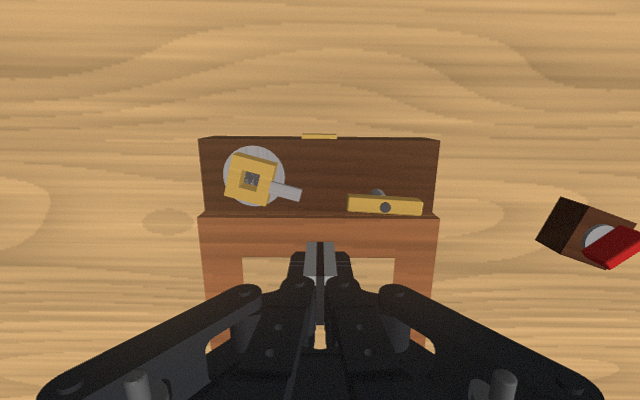

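The lid is shut. The turnbutton is at (385,206), about 4° off the y direction, and the lock boss at (250,180). Position over the turnbutton and turn the jaws to lie across the bar.

{"method": "send_rows", "body": {
  "travel": [
    [0.1,-0.01,0],
    [0.2,-0.02,0],
    [0.247,-0.025,0.05],
    [0.247,-0.025,0.1],
    [0.247,-0.025,0.1]
  ],
  "turn": [
    [0,0,0.079],
    [0,0,0.157],
    [0,0,0.235],
    [0,0,0.313],
    [0,0,0.39]
  ],
  "grip": [120,120,120,120,120]
}}

```text
clock: 29.38
tool_pos: [0.4529, -0.1718, 0.1334]
eef_rot: [-3.136, -0.001, 0.971]
ft_force: [0.2, -0.2, 0.5]
width: 0.0453
```

{"method": "send_rows", "body": {
  "travel": [
    [0,0,0],
    [0,0,0],
    [0,0,0],
    [0,0,0],
    [0,0,0]
  ],
  "turn": [
    [0,0,0.079],
    [0,0,0.157],
    [0,0,0.235],
    [0,0,0.313],
    [0,0,0.39]
  ],
  "grip": [120,120,120,120,120]
}}

```text
clock: 29.8
tool_pos: [0.4542, -0.1732, 0.1348]
eef_rot: [-3.139, 0.0, 0.357]
ft_force: [0.9, 0.0, 0.0]
width: 0.0452
```

{"method": "send_rows", "body": {
  "travel": [
    [0,0,0],
    [0,0,0],
    [0,0,0],
    [0,0,0],
    [0,0,0]
  ],
  "turn": [
    [0,0,0.079],
    [0,0,0.157],
    [0,0,0.235],
    [0,0,0.262],
    [0,0,0.262]
  ],
  "grip": [120,120,120,120,120]
}}

```text
clock: 30.22
tool_pos: [0.4542, -0.1732, 0.1349]
eef_rot: [-3.139, 0.001, -0.049]
ft_force: [0.7, 0.1, 0.2]
width: 0.045
```

Run:
```python
from ml import *
d=grab("wrist","w10"); ml(d); go([.4535,-.173,.065],np.radians(-2.8))
```

```text
yellow px [590. 183.] z 0.06 651.6 -159.8 size 2.8 29.9 ang 0.4
yellow px [590. 183.] z 0.076 637.4 -155.7 size 2.6 27.7 ang 0.4
yellow px [321. 217.] z 0.06 454.9 -177.3 size 63.5 11.7 ang 87.7
yellow px [321. 217.] z 0.076 455.1 -171.9 size 58.8 10.9 ang 87.7
yellow px [311. 326.] z 0.06 441.8 -271.7 size 41.7 34.1 ang 75.9
yellow px [311. 326.] z 0.076 443.0 -259.4 size 38.7 31.6 ang 75.9
z [ 0.4541 -0.1733  0.135 ]
travel [-0.003, -0.0, 0.35] turn [-0.001, 0.001, 0.001] clock 30.27 at [0.4541, -0.1733, 0.135] [-3.139, 0.001, -0.048]
```

{"method": "send_rows", "body": {
  "travel": [
    [0.004,-0.006,0.1],
    [0.004,-0.006,0.2],
    [0.004,-0.006,0.29],
    [0.004,-0.006,0.33],
    [0.004,-0.006,0.34]
  ],
  "turn": [
    [0,0,0],
    [0,0,0],
    [0,0,0],
    [0,0,0],
    [0,0,0]
  ],
  "grip": [120,120,120,120,120]
}}

```text
clock: 30.68
tool_pos: [0.4538, -0.1715, 0.066]
eef_rot: [-3.138, 0.003, -0.048]
ft_force: [-0.3, -0.5, 0.3]
width: 0.0454
```

{"method": "send_rows", "body": {
  "travel": [
    [0,0,0],
    [0,0,0],
    [0,0,0],
    [0,0,0],
    [0,0,0]
  ],
  "turn": [
    [0,0,0],
    [0,0,0],
    [0,0,0],
    [0,0,0],
    [0,0,0]
  ],
  "grip": [120,255,255,255,255]
}}

```text
clock: 31.1
tool_pos: [0.4554, -0.1726, 0.0688]
eef_rot: [-3.141, -0.002, -0.049]
ft_force: [-0.9, 0.4, 3.9]
width: 0.0113
```

{"method": "send_rows", "body": {
  "travel": [
    [0,0,0],
    [0,0,0]
  ],
  "turn": [
    [0,0,0],
    [0,0,0]
  ],
  "grip": [255,255]
}}

```text
clock: 31.27
tool_pos: [0.4554, -0.1726, 0.0688]
eef_rot: [-3.141, -0.002, -0.049]
ft_force: [-1.0, -0.1, 6.4]
width: 0.0109
```

{"method": "send_rows", "body": {
  "travel": [
    [0,0,0],
    [0,0,0],
    [0,0,0],
    [0,0,0],
    [0,0,0]
  ],
  "turn": [
    [0,0,0.06],
    [0,0,0.13],
    [0,0,0.2],
    [0,0,0.27],
    [0,0,0.34]
  ],
  "grip": [255,255,255,255,255]
}}

```text
clock: 31.68
tool_pos: [0.4558, -0.1727, 0.0688]
eef_rot: [-3.14, -0.002, -0.588]
ft_force: [-0.1, -1.1, 5.5]
width: 0.0112
```

{"method": "send_rows", "body": {
  "travel": [
    [0,0,0],
    [0,0,0],
    [0,0,0],
    [0,0,0],
    [0,0,0]
  ],
  "turn": [
    [0,0,0.07],
    [0,0,0.14],
    [0,0,0.21],
    [0,0,0.28],
    [0,0,0.35]
  ],
  "grip": [255,255,255,255,255]
}}

```text
clock: 32.1
tool_pos: [0.4561, -0.1731, 0.0688]
eef_rot: [-3.139, -0.002, -1.138]
ft_force: [-0.5, -1.5, 3.4]
width: 0.0106
```

{"method": "send_rows", "body": {
  "travel": [
    [0,0,0],
    [0,0,0],
    [0,0,0],
    [0,0,0],
    [0,0,0]
  ],
  "turn": [
    [0,0,0.07],
    [0,0,0.14],
    [0,0,0.2],
    [0,0,0.25],
    [0,0,0.28]
  ],
  "grip": [255,255,255,255,255]
}}

```text
clock: 32.52
tool_pos: [0.4562, -0.1734, 0.0688]
eef_rot: [-3.138, -0.001, -1.575]
ft_force: [0.8, -1.0, 4.1]
width: 0.0108
```

```bash
python3 -c "
from ml import *
o=manip.get_obs(); print(o['tool_pos'],o['eef_rot'],o['moment'],o['ft_force'],o['width'])"
```

```text
[ 0.45620955 -0.17341943  0.06880852] [-3.13808958e+00 -1.09260570e-03 -1.57543571e+00] [-0.28593271 -0.12515639  0.19981799] [ 0.78074647 -0.97410587  4.07344765] 0.010834117752811897
```

Turnbutton turned to its stop (yaw −90.2° against the case's 1°, moment 0.2 N m). Release and go to the key.

{"method": "send_rows", "body": {
  "travel": [
    [0,0,0],
    [0,0,0],
    [0,0,0],
    [0,0,-0.15],
    [0,0,-0.3]
  ],
  "turn": [
    [0,0,0],
    [0,0,0],
    [0,0,0],
    [0,0,0],
    [0,0,0]
  ],
  "grip": [120,120,120,120,120]
}}

```text
clock: 32.93
tool_pos: [0.4529, -0.1711, 0.1266]
eef_rot: [3.136, 0.005, -1.572]
ft_force: [1.4, -0.5, 0.6]
width: 0.0447
```

{"method": "send_rows", "body": {
  "travel": [
    [-0.1,-0.03,-0.1],
    [-0.3,-0.08,-0.15],
    [-0.5,-0.12,-0.15],
    [-0.7,-0.16,-0.15],
    [-0.9,-0.19,-0.15]
  ],
  "turn": [
    [0,0,-0.079],
    [0,0,-0.157],
    [0,0,-0.235],
    [0,0,-0.313],
    [0,0,-0.39]
  ],
  "grip": [100,100,100,100,100]
}}

```text
clock: 33.35
tool_pos: [0.4933, 0.0093, 0.1584]
eef_rot: [-3.14, 0.001, -0.954]
ft_force: [0.8, 0.6, 0.6]
width: 0.0522
```

{"method": "send_rows", "body": {
  "travel": [
    [0,0,0],
    [0,0,0],
    [0,0,0],
    [0,0,0],
    [0,0,0]
  ],
  "turn": [
    [0,0,-0.079],
    [0,0,-0.157],
    [0,0,-0.235],
    [0,0,-0.313],
    [0,0,-0.39]
  ],
  "grip": [100,100,100,100,100]
}}

```text
clock: 33.77
tool_pos: [0.4926, 0.0081, 0.1577]
eef_rot: [-3.14, 0.001, -0.34]
ft_force: [0.5, -0.1, 0.4]
width: 0.0521
```

{"method": "send_rows", "body": {
  "travel": [
    [0,0,0],
    [0,0,0],
    [0,0,0],
    [0,0,0],
    [0,0,0]
  ],
  "turn": [
    [0,0,-0.079],
    [0,0,-0.157],
    [0,0,-0.235],
    [0,0,-0.313],
    [0,0,-0.39]
  ],
  "grip": [100,100,100,100,100]
}}

```text
clock: 34.18
tool_pos: [0.4926, 0.0078, 0.1577]
eef_rot: [-3.139, 0.0, 0.272]
ft_force: [-0.5, -0.3, 0.5]
width: 0.052
```

{"method": "send_rows", "body": {
  "travel": [
    [0,0,0],
    [0,0,0],
    [0,0,0],
    [0,0,0],
    [0,0,0]
  ],
  "turn": [
    [0,0,-0.079],
    [0,0,-0.157],
    [0,0,-0.235],
    [0,0,-0.3],
    [0,0,-0.3]
  ],
  "grip": [100,100,100,100,100]
}}

```text
clock: 34.6
tool_pos: [0.4927, 0.0078, 0.1577]
eef_rot: [-3.14, -0.001, 0.739]
ft_force: [0.2, -0.5, 0.4]
width: 0.0518
```

Run:
```python
from ml import *
d=grab("wrist","w11"); hsv=cv2.cvtColor(d["image"],cv2.COLOR_RGB2HSV); h,s,v=[hsv[...,i].astype(int) for i in range(3)]
print("red",blob(d,(s>150)&((h<6)|(h>174))&(v>150),.065),blob(d,(s>150)&((h<6)|(h>174))&(v>80),.065))
go([.496,.035,.15],np.radians(42.4))
t=grab("top","t4"); hsv=cv2.cvtColor(t["image"],cv2.COLOR_RGB2HSV); h,s,v=[hsv[...,i].astype(int) for i in range(3)]
print("tb",blob(t,(s>130)&(h>18)&(h<35)&(v>120),.076,(412,240,450,285)),"lock",blob(t,(s>130)&(h>18)&(h<35)&(v>120),.06,(460,255,500,285)))
```

```text
red [(495, 36, 38, 8, -47.9, 112)] [(493, 36, 42, 10, -48.7, 120)]
travel [0.104, -0.09, 0.039] turn [-0.001, -0.0, -0.003] clock 34.65 at [0.4927, 0.0077, 0.1578] [-3.14, -0.001, 0.735]
tb [(455, -173, 57, 13, 2.0, 66)] lock [(441, -279, 38, 35, 75.9, 62)]
```

View pics/w11.png

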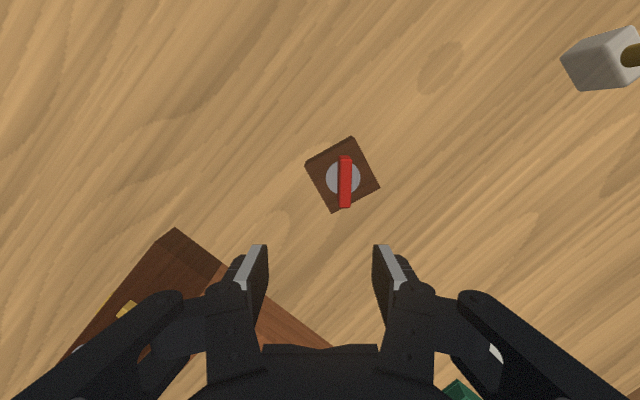

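The turnbutton reads 2° (along the case's x). The key handle at (345,182) lies along the jaw gap, so descend on it.

{"method": "send_rows", "body": {
  "travel": [
    [0.06,-0.06,0],
    [0.102,-0.096,0],
    [0.102,-0.096,0.15],
    [0.102,-0.096,0.3],
    [0.102,-0.096,0.42]
  ],
  "turn": [
    [0,0,0],
    [0,0,0],
    [0,0,0],
    [0,0,0],
    [0,0,0]
  ],
  "grip": [120,120,120,120,120]
}}

```text
clock: 35.12
tool_pos: [0.495, 0.0363, 0.0729]
eef_rot: [-3.14, -0.001, 0.736]
ft_force: [-1.0, 0.2, -1.3]
width: 0.0454
```

{"method": "send_rows", "body": {
  "travel": [
    [0,0,0.06],
    [0,0,0.1],
    [0,0,0.13],
    [0,0,0.14],
    [0,0,0.14]
  ],
  "turn": [
    [0,0,0],
    [0,0,0],
    [0,0,0],
    [0,0,0],
    [0,0,0]
  ],
  "grip": [120,120,120,120,120]
}}

```text
clock: 35.53
tool_pos: [0.4957, 0.0358, 0.0463]
eef_rot: [-3.141, -0.002, 0.736]
ft_force: [0.4, -0.0, 0.5]
width: 0.0453
```

{"method": "send_rows", "body": {
  "travel": [
    [0,0,0],
    [0,0,0]
  ],
  "turn": [
    [0,0,0],
    [0,0,0]
  ],
  "grip": [120,120]
}}

```text
clock: 35.7
tool_pos: [0.4961, 0.0357, 0.047]
eef_rot: [3.141, -0.003, 0.736]
ft_force: [-0.0, 0.0, -0.1]
width: 0.0455
```

{"method": "send_rows", "body": {
  "travel": [
    [0,0,0],
    [0,0,0],
    [0,0,0],
    [0,0,0],
    [0,0,0]
  ],
  "turn": [
    [0,0,0],
    [0,0,0],
    [0,0,0],
    [0,0,0],
    [0,0,0]
  ],
  "grip": [255,255,255,255,255],
  "force": 60
}}

```text
clock: 36.12
tool_pos: [0.4954, 0.0355, 0.0466]
eef_rot: [-3.141, -0.001, 0.737]
ft_force: [-1.6, -1.5, 5.5]
width: 0.0087
```

{"method": "send_rows", "body": {
  "travel": [
    [0,0,0],
    [0,0,0],
    [0,0,-0.1],
    [0,0,-0.25],
    [0,0,-0.4]
  ],
  "turn": [
    [0,0,0],
    [0,0,0],
    [0,0,0],
    [0,0,0],
    [0,0,0]
  ],
  "grip": [255,255,255,255,255]
}}

```text
clock: 36.53
tool_pos: [0.4944, 0.0357, 0.126]
eef_rot: [-3.138, 0.001, 0.736]
ft_force: [1.2, -0.6, -0.9]
width: 0.0081
```

{"method": "send_rows", "body": {
  "travel": [
    [0,0,0],
    [0,0,0],
    [0,0,0],
    [0,0,0]
  ],
  "turn": [
    [0,0,0],
    [0,0,0],
    [0,0,0],
    [0,0,0]
  ],
  "grip": [255,255,255,255]
}}

```text
clock: 36.87
tool_pos: [0.4941, 0.0357, 0.1247]
eef_rot: [-3.138, 0.001, 0.736]
ft_force: [-0.1, 0.7, -0.2]
width: 0.0086
```

Run:
```python
from ml import *
d=grab("wrist","w12"); go([.4395,-.2785,.135],np.radians(75.8)); print(manip.get_obs()["width"])
hsv=cv2.cvtColor(d["image"],cv2.COLOR_RGB2HSV); h,s,v=[hsv[...,i].astype(int) for i in range(3)]
print("red",blob(d,(s>150)&((h<6)|(h>174))&(v>100),.14))
```

```text
travel [-1.257, 0.98, -0.054] turn [-0.002, -0.0, -0.373] clock 36.92 at [0.4941, 0.0357, 0.1246] [-3.138, 0.001, 0.736]
0.008265912835608727
red [(493, 38, 48, 9, -47.8, 218)]
```

{"method": "send_rows", "body": {
  "travel": [
    [0,0,-0.05],
    [-0.1,0.12,-0.077],
    [-0.25,0.29,-0.077],
    [-0.39,0.46,-0.077],
    [-0.53,0.628,-0.077]
  ],
  "turn": [
    [0,0,0],
    [0,0,0],
    [0,0,0],
    [0,0,0],
    [0,0,0]
  ],
  "grip": [255,255,255,255,255]
}}

```text
clock: 37.33
tool_pos: [0.5007, -0.1218, 0.1415]
eef_rot: [-3.14, -0.001, 0.738]
ft_force: [0.6, 0.3, -0.3]
width: 0.0083
```

{"method": "send_rows", "body": {
  "travel": [
    [-0.11,0.13,0],
    [-0.22,0.26,0],
    [-0.33,0.39,0],
    [-0.44,0.52,0],
    [-0.533,0.628,0]
  ],
  "turn": [
    [0,0,-0.075],
    [0,0,-0.15],
    [0,0,-0.225],
    [0,0,-0.3],
    [0,0,-0.373]
  ],
  "grip": [255,255,255,255,255]
}}

```text
clock: 37.75
tool_pos: [0.506, -0.2878, 0.1409]
eef_rot: [-3.141, -0.001, 1.327]
ft_force: [0.4, -0.4, -0.3]
width: 0.0085
```

{"method": "send_rows", "body": {
  "travel": [
    [0,0,0],
    [0,0,0],
    [0,0,0],
    [0,0,0]
  ],
  "turn": [
    [0,0,0],
    [0,0,0],
    [0,0,0],
    [0,0,0]
  ],
  "grip": [255,255,255,255]
}}

```text
clock: 38.08
tool_pos: [0.5058, -0.2838, 0.1408]
eef_rot: [-3.14, -0.003, 1.322]
ft_force: [0.0, -0.1, -1.5]
width: 0.0087
```

Run:
```python
from ml import *
d=grab("wrist"); im=d["image"]; hsv=cv2.cvtColor(im,cv2.COLOR_RGB2HSV); h,s,v=[hsv[...,i].astype(int) for i in range(3)]
c0=proj(d,[[.4395,-.2785,.06]])[0].astype(int); print("proj",c0)
y=((s>140)&(h>18)&(h<32)&(v>120)).astype(np.uint8); cs=cv2.findContours(y,cv2.RETR_CCOMP,cv2.CHAIN_APPROX_NONE)
for c,hi in zip(cs[0],cs[1][0]):
    if cv2.contourArea(c)>150:
        (a,b),(w,q),t=cv2.minAreaRect((cast(d,c[:,0],.06)[:,:2]*1000).astype(np.float32)); print("hole" if hi[3]>=0 else "out",np.round(cv2.minAreaRect(c)[0]),round(a,1),round(b,1),round(w,1),round(q,1),round(t,1))
go([.4395,-.2785,.10],np.radians(75.8))
x0,y0=max(c0[0]-110,0),max(c0[1]-80,0)
cv2.imwrite("pics/w13.png",cv2.resize(im[:,:,::-1],None,fx=1.25,fy=1.25))
```

```text
proj [303 122]
out [ 34. 327.] 538.7 -561.4 53.4 111.5 23.8
out [303. 123.] 440.2 -278.5 33.3 33.0 75.8
hole [304. 123.] 440.1 -277.9 15.0 15.2 75.6
out [465. 104.] 456.2 -165.4 61.7 11.8 0.5
travel [-0.057, -0.329, 0.205] turn [-0.001, -0.002, 0.0] clock 38.13 at [0.506, -0.2837, 0.141] [-3.141, -0.002, 1.323]
```

View pics/w13.png

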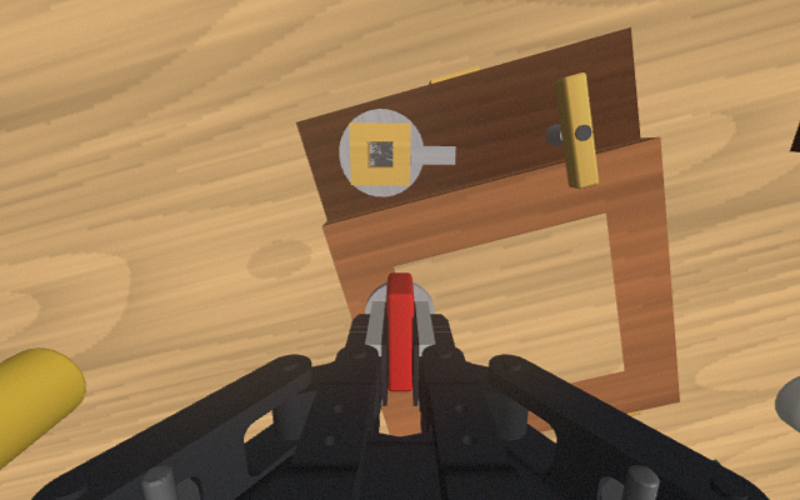

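Tongue along the image x axis at (435,155), boss centre (380,153); the key handle spans (400,273)–(400,390), already square with the socket. I'll check the key's offset in the hand.

Run:
```python
from ml import *
d=grab("wrist"); o=manip.get_obs(); p=o["tool_pos"]; t=np.array([np.sin(1.323),-np.cos(1.323),0]); n=np.array([np.cos(1.323),np.sin(1.323),0])
for k in (-.02,.02): print("pred end top",proj(d,[p+t*k+[0,0,.0184]]).round(1), "bottom edge",proj(d,[p+t*k+[0,0,-.0076]]).round(1))
hsv=cv2.cvtColor(d["image"],cv2.COLOR_RGB2HSV); h,s,v=[hsv[...,i].astype(int) for i in range(3)]
m=((s>150)&((h<6)|(h>174))&(v>60)); ys,xs=np.where(m); 
for r in range(ys.min(),ys.max()+1,8): print(r,xs[ys==r].min(),xs[ys==r].max(),d["image"][r,320].tolist())
print(ys.min(),ys.max())
# flange (grey) far arc
```

```text
pred end top [[319.2 234.8]] bottom edge [[319.1 216.2]]
pred end top [[319.2 313.5]] bottom edge [[319.1 284.5]]
218 315 315 [149, 76, 56]
226 312 329 [141, 50, 38]
234 311 330 [148, 47, 39]
242 309 331 [190, 58, 49]
250 309 331 [186, 53, 45]
258 311 329 [187, 54, 44]
266 311 329 [187, 51, 44]
274 311 329 [189, 55, 46]
282 311 329 [185, 45, 38]
290 311 329 [189, 49, 42]
298 311 329 [187, 45, 38]
306 310 330 [188, 44, 38]
218 312
```

Key centred in the hand within 0.5 mm. Go over the lock and lower to just above the socket.

{"method": "send_rows", "body": {
  "travel": [
    [-0.02,-0.12,0],
    [-0.04,-0.24,0],
    [-0.055,-0.326,0],
    [-0.055,-0.326,0.08],
    [-0.055,-0.326,0.16]
  ],
  "turn": [
    [0,0,0],
    [0,0,0],
    [0,0,0],
    [0,0,0],
    [0,0,0]
  ],
  "grip": [255,255,255,255,255]
}}

```text
clock: 38.6
tool_pos: [0.4401, -0.2791, 0.11]
eef_rot: [3.139, -0.0, 1.323]
ft_force: [0.8, -0.2, -0.7]
width: 0.0086
```

{"method": "send_rows", "body": {
  "travel": [
    [0,0,0.02],
    [0,0,0.03],
    [0,0,0.03],
    [0,0,0.03],
    [0,0,0.03]
  ],
  "turn": [
    [0,0,0],
    [0,0,0],
    [0,0,0],
    [0,0,0],
    [0,0,0]
  ],
  "grip": [255,255,255,255,255]
}}

```text
clock: 39.02
tool_pos: [0.441, -0.28, 0.1038]
eef_rot: [3.14, -0.001, 1.323]
ft_force: [0.6, 1.2, -0.6]
width: 0.0086
```

```bash
python3 -c "
from h import *
go([.4401,-.2784,.085],np.radians(75.8)); print(manip.get_obs()['ft_force'],manip.get_obs()['width'])"
```

```text
travel [0.007, -0.007, 0.094] turn [0.001, -0.001, -0.0] clock 39.02 at [0.441, -0.28, 0.1038] [3.14, -0.001, 1.323]
[ 0.55702103  1.18204507 -0.55018546] 0.008565515255258649
```

{"method": "send_rows", "body": {
  "travel": [
    [0.007,-0.007,0.015],
    [0.007,-0.007,0.03],
    [0.007,-0.007,0.042],
    [0.007,-0.007,0.052],
    [0.007,-0.007,0.06]
  ],
  "turn": [
    [0,0,0],
    [0,0,0],
    [0,0,0],
    [0,0,0],
    [0,0,0]
  ],
  "grip": [255,255,255,255,255]
}}

```text
clock: 39.43
tool_pos: [0.4392, -0.278, 0.0907]
eef_rot: [-3.141, -0.002, 1.322]
ft_force: [0.9, -0.2, -0.4]
width: 0.0088
```

{"method": "send_rows", "body": {
  "travel": [
    [0,0,0.01],
    [0,0,0.01],
    [0,0,0.01]
  ],
  "turn": [
    [0,0,0],
    [0,0,0],
    [0,0,0]
  ],
  "grip": [255,255,255]
}}

```text
clock: 39.68
tool_pos: [0.4392, -0.2781, 0.0888]
eef_rot: [-3.141, -0.002, 1.322]
ft_force: [0.4, 0.1, -0.0]
width: 0.0085
```

Below the mouth with no force, so it's entering. Continue to the bottom.

{"method": "send_rows", "body": {
  "travel": [
    [0,0,0.015],
    [0,0,0.03],
    [0,0,0.043],
    [0,0,0.052],
    [0,0,0.055]
  ],
  "turn": [
    [0,0,0],
    [0,0,0],
    [0,0,0],
    [0,0,0],
    [0,0,0]
  ],
  "grip": [255,255,255,255,255]
}}

```text
clock: 40.1
tool_pos: [0.4392, -0.2779, 0.0776]
eef_rot: [-3.141, -0.002, 1.322]
ft_force: [-0.6, 0.9, 3.0]
width: 0.0083
```

{"method": "send_rows", "body": {
  "travel": [
    [0,0,0.005],
    [0,0,0.005]
  ],
  "turn": [
    [0,0,0],
    [0,0,0]
  ],
  "grip": [255,255]
}}

```text
clock: 40.27
tool_pos: [0.4392, -0.2779, 0.0776]
eef_rot: [-3.141, -0.002, 1.322]
ft_force: [-1.0, 2.0, 3.6]
width: 0.009
```

Seated (z 0.0776, 3.6 N). Now the clockwise quarter turn.

{"method": "send_rows", "body": {
  "travel": [
    [0,0,0],
    [0,0,0],
    [0,0,0],
    [0,0,0],
    [0,0,0]
  ],
  "turn": [
    [0,0,0.06],
    [0,0,0.12],
    [0,0,0.18],
    [0,0,0.24],
    [0,0,0.3]
  ],
  "grip": [255,255,255,255,255]
}}

```text
clock: 40.68
tool_pos: [0.4402, -0.2784, 0.0776]
eef_rot: [3.14, -0.002, 0.846]
ft_force: [1.0, 1.0, 1.7]
width: 0.0086
```

{"method": "send_rows", "body": {
  "travel": [
    [0,0,0],
    [0,0,0],
    [0,0,0],
    [0,0,0],
    [0,0,0]
  ],
  "turn": [
    [0,0,0.06],
    [0,0,0.12],
    [0,0,0.18],
    [0,0,0.24],
    [0,0,0.3]
  ],
  "grip": [255,255,255,255,255]
}}

```text
clock: 41.1
tool_pos: [0.4403, -0.2784, 0.0776]
eef_rot: [3.141, -0.002, 0.375]
ft_force: [1.0, 0.9, 2.6]
width: 0.0086
```

{"method": "send_rows", "body": {
  "travel": [
    [0,0,0],
    [0,0,0],
    [0,0,0],
    [0,0,0],
    [0,0,0]
  ],
  "turn": [
    [0,0,0.06],
    [0,0,0.12],
    [0,0,0.18],
    [0,0,0.24],
    [0,0,0.3]
  ],
  "grip": [255,255,255,255,255]
}}

```text
clock: 41.52
tool_pos: [0.4404, -0.2785, 0.0776]
eef_rot: [-3.141, -0.003, -0.096]
ft_force: [1.2, 0.8, 1.4]
width: 0.0085
```

```bash
python3 -c "
from h import *
o=manip.get_obs(); print(o['tool_pos'],o['eef_rot'],o['moment'],o['ft_force'],o['width'])"
```

```text
[ 0.44036246 -0.27847056  0.07761006] [-3.14083752e+00 -2.50898768e-03 -9.59961696e-02] [ 0.13060596 -0.30815899  0.04113734] [1.23365392 0.83136686 1.40854459] 0.008511500295445725
```

{"method": "send_rows", "body": {
  "travel": [
    [0,0,0],
    [0,0,0],
    [0,0,0],
    [0,0,0]
  ],
  "turn": [
    [0,0,0.03],
    [0,0,0.06],
    [0,0,0.08],
    [0,0,0.08]
  ],
  "grip": [255,255,255,255]
}}

```text
clock: 41.85
tool_pos: [0.4404, -0.2785, 0.0776]
eef_rot: [-3.141, -0.002, -0.218]
ft_force: [1.6, 0.7, 2.0]
width: 0.0084
```

```bash
python3 -c "
from h import *
o=manip.get_obs(); print(o['tool_pos'],o['eef_rot'],o['moment'],o['ft_force'],o['width'],o['tau'])"
```

```text
[ 0.44039224 -0.27850441  0.07762165] [-3.14058785e+00 -2.48069914e-03 -2.17614280e-01] [ 0.09294342 -0.34953866  0.09579478] [1.63385451 0.68511648 1.96493918] 0.00839948981782395 [ -0.68814961 -38.32098126 -17.82066107  -0.388053     0.38879354
   0.28717392]
```

{"method": "send_rows", "body": {
  "travel": [
    [0,0,0],
    [0,0,0],
    [0,0,0],
    [0,0,0]
  ],
  "turn": [
    [0,0,0.025],
    [0,0,0.05],
    [0,0,0.05],
    [0,0,0.05]
  ],
  "grip": [255,255,255,255]
}}

```text
clock: 42.18
tool_pos: [0.4404, -0.2785, 0.0776]
eef_rot: [-3.14, -0.002, -0.294]
ft_force: [2.8, -0.2, 3.3]
width: 0.0085
```

```bash
python3 -c "
from ml import *
o=manip.get_obs(); print(o['tool_pos'],o['eef_rot'],o['moment'],o['ft_force'],o['tau'][5])
t=grab('top'); hsv=cv2.cvtColor(t['image'],cv2.COLOR_RGB2HSV); h,s,v=[hsv[...,i].astype(int) for i in range(3)]
print('lock',blob(t,(s>130)&(h>18)&(h<35)&(v>100),.06,(455,250,505,290),3))
d=grab('wrist','w14')"
```

```text
[ 0.44036981 -0.27852643  0.07759174] [-3.14038775e+00 -2.34938590e-03 -2.94236284e-01] [ 0.10829521 -0.45860666  0.04618985] [ 2.83687269 -0.2148325   3.28043571] 0.13790654484182596
lock [(432, -263, 23, 11, 38.3, 25), (454, -266, 17, 7, -56.0, 18), (405, -230, 8, 6, 88.7, 12)]
```

View pics/w14.png

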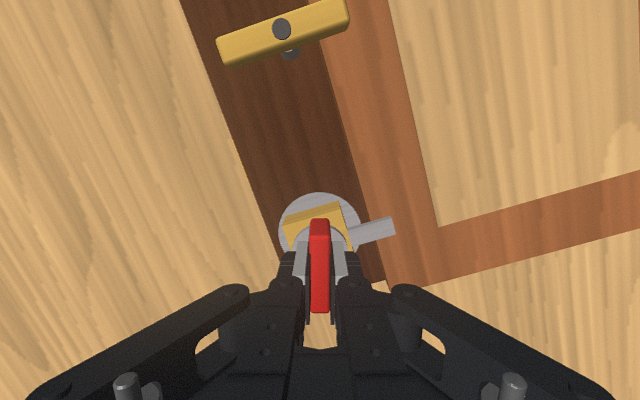

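```bash
cat > tong.py <<'E'
from ml import *
def tong(d):
    im=d["image"]; hsv=cv2.cvtColor(im,cv2.COLOR_RGB2HSV); h,s,v=[hsv[...,i].astype(int) for i in range(3)]
    X,Y=np.meshgrid(np.arange(640),np.arange(400)); W=cast(d,np.c_[X.ravel(),Y.ravel()],.0635)[:,:2].reshape(400,640,2)
    r=np.linalg.norm(W-[.4402,-.2785],axis=2); ang=np.degrees(np.arctan2(W[...,1]+.2785,W[...,0]-.4402))
    m=(s<60)&(v>90)&(r>.026)&(r<.046)&(abs(ang)<100)
    P=W[m]; a=ang[m]; k=abs(a-np.median(a))<15; P=P[k]; q=P-P.mean(0); u=np.linalg.svd(q,full_matrices=False)[2][0]
    print("tongue n",k.sum(),"mean",P.mean(0).round(4),"dir from axis",round(float(np.median(a[k])),1),"axis",round(float(np.degrees(np.arctan(u[1]/u[0]))),1),"rmax",r[m][k].max().round(4))
E
python3 - <<'E'
from tong import *
d=grab("wrist"); tong(d); ml(d)
E
```

```text
tongue n 468 mean [ 0.474  -0.2763] dir from axis 3.6 axis -12.0 rmax 0.0422
yellow px [316. 234.] z 0.06 440.1 -272.2 size 30.7 34.0 ang 90.0
yellow px [316. 234.] z 0.076 442.1 -266.2 size 27.6 30.6 ang 90.0
yellow px [282.  28.] z 0.06 454.4 -168.4 size 63.5 11.7 ang 0.5
yellow px [282.  28.] z 0.076 455.0 -172.7 size 57.2 10.6 ang 0.5
z [ 0.4403 -0.2785  0.0776]
```

{"method": "send_rows", "body": {
  "travel": [
    [0,0,0],
    [0,0,0],
    [0,0,0],
    [0,0,0],
    [0,0,0]
  ],
  "turn": [
    [0,0,0],
    [0,0,0.025],
    [0,0,0.05],
    [0,0,0.06],
    [0,0,0.06]
  ],
  "grip": [255,255,255,255,255],
  "force": 110
}}

```text
clock: 42.75
tool_pos: [0.4403, -0.2785, 0.0777]
eef_rot: [-3.14, -0.002, -0.389]
ft_force: [3.2, 0.4, 6.2]
width: 0.0075
```

Run:
```python
from tong import *
o=manip.get_obs(); print(o['eef_rot'],o['moment'],o['ft_force'],o['tau'][5],o['width']); d=grab("wrist"); tong(d)
```

```text
[-3.14044723e+00 -2.09054451e-03 -3.88924549e-01] [ 0.17020496 -0.59402847  0.44040154] [3.19249325 0.35526626 6.15598096] 0.5002749525010586 0.007489454418522241
tongue n 459 mean [ 0.4736 -0.2759] dir from axis 4.0 axis -17.4 rmax 0.042
```

The tongue no longer moves (4.0° vs 3.6°) while the moment rose to 0.44 N m: it is at the stop. Ease back within the play and lift out.

{"method": "send_rows", "body": {
  "travel": [
    [0,0,0],
    [0,0,0],
    [0,0,-0.01],
    [0,0,-0.04],
    [0,0,-0.08]
  ],
  "turn": [
    [0,0,-0.04],
    [0,0,-0.08],
    [0,0,-0.1],
    [0,0,-0.1],
    [0,0,-0.1]
  ],
  "grip": [255,255,255,255,255],
  "force": 80
}}

```text
clock: 43.22
tool_pos: [0.4398, -0.2783, 0.0921]
eef_rot: [-3.14, -0.0, -0.233]
ft_force: [3.8, -0.9, -3.9]
width: 0.0072
```

{"method": "send_rows", "body": {
  "travel": [
    [0,0,-0.05],
    [0,0,-0.12],
    [0,0,-0.22],
    [0,0,-0.3],
    [0,0,-0.3]
  ],
  "turn": [
    [0,0,0],
    [0,0,0],
    [0,0,0],
    [0,0,0],
    [0,0,0]
  ],
  "grip": [255,255,255,255,255]
}}

```text
clock: 43.63
tool_pos: [0.4395, -0.279, 0.1559]
eef_rot: [3.141, -0.002, -0.233]
ft_force: [0.4, -0.2, -0.6]
width: 0.0074
```

Run:
```python
from tong import *
d=grab("wrist","w15"); tong(d); ml(d); go([.473,-.03,.155],np.radians(-19.2)); print(manip.get_obs()["width"])
hsv=cv2.cvtColor(d["image"],cv2.COLOR_RGB2HSV); h,s,v=[hsv[...,i].astype(int) for i in range(3)]
print("red",blob(d,(s>150)&((h<6)|(h>174))&(v>140),.155+.018))
```

```text
tongue n 261 mean [ 0.4741 -0.2779] dir from axis 1.1 axis 2.4 rmax 0.0425
yellow px [588. 144.] z 0.06 653.1 -279.5 size 2.3 30.6 ang 0.3
yellow px [588. 144.] z 0.076 639.9 -274.9 size 2.1 28.5 ang 0.3
yellow px [306.  58.] z 0.06 454.9 -169.8 size 61.2 11.2 ang 0.5
yellow px [306.  58.] z 0.076 454.9 -172.6 size 57.1 10.4 ang 0.5
yellow px [320. 202.] z 0.06 440.2 -276.8 size 36.8 33.5 ang 89.9
yellow px [320. 202.] z 0.076 441.2 -272.4 size 34.4 31.3 ang 89.9
z [ 0.4389 -0.2785  0.1542]
travel [-0.121, -1.248, -0.004] turn [-0.0, -0.0, 0.065] clock 43.68 at [0.4389, -0.2785, 0.1542] [-3.141, -0.001, -0.233]
0.00725891595995741
red [(440, -275, 47, 9, 76.2, 217)]
```

View pics/w15.png

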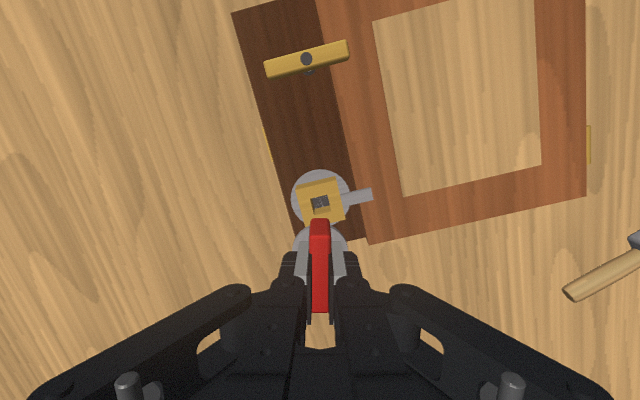

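The tongue (360,195) lies over the lid, measured 1.1–2.4°; the turnbutton (306,58) too. Now to the stand, first with the camera over it.

{"method": "send_rows", "body": {
  "travel": [
    [-0.01,-0.12,0],
    [-0.02,-0.25,0],
    [-0.04,-0.38,0],
    [-0.05,-0.5,0],
    [-0.06,-0.624,0]
  ],
  "turn": [
    [0,0,0],
    [0,0,0],
    [0,0,0],
    [0,0,0],
    [0,0,0]
  ],
  "grip": [255,255,255,255,255]
}}

```text
clock: 44.1
tool_pos: [0.4544, -0.1523, 0.1516]
eef_rot: [-3.139, 0.005, -0.233]
ft_force: [0.6, 0.1, -0.7]
width: 0.0075
```

{"method": "send_rows", "body": {
  "travel": [
    [-0.01,-0.14,0],
    [-0.02,-0.28,0],
    [-0.04,-0.42,0],
    [-0.05,-0.55,0],
    [-0.06,-0.624,0]
  ],
  "turn": [
    [0,0,0],
    [0,0,0.03],
    [0,0,0.065],
    [0,0,0.065],
    [0,0,0.065]
  ],
  "grip": [255,255,255,255,255]
}}

```text
clock: 44.52
tool_pos: [0.4716, -0.0272, 0.1519]
eef_rot: [-3.14, 0.005, -0.334]
ft_force: [-0.2, 0.1, 0.5]
width: 0.0071
```

{"method": "send_rows", "body": {
  "travel": [
    [0,0,0],
    [0,0,0],
    [0,0,0],
    [0,0,0]
  ],
  "turn": [
    [0,0,0],
    [0,0,0],
    [0,0,0],
    [0,0,0]
  ],
  "grip": [255,255,255,255]
}}

```text
clock: 44.85
tool_pos: [0.473, -0.0307, 0.1529]
eef_rot: [-3.141, 0.001, -0.336]
ft_force: [-0.6, -0.3, -0.9]
width: 0.0076
```

Run:
```python
from ml import *
d=grab("wrist"); im=d["image"]; hsv=cv2.cvtColor(im,cv2.COLOR_RGB2HSV); h,s,v=[hsv[...,i].astype(int) for i in range(3)]
c0=proj(d,[[.494,.034,.035]])[0].astype(int); print(c0, im[c0[1],c0[0]-40:c0[0]+44:4].sum(1).tolist())
X,Y=np.meshgrid(np.arange(640),np.arange(400)); near=(abs(X-c0[0])<75)&(abs(Y-c0[1])<75)
print("stand",blob(d,(v<120)&near,.035,None,2))
for th in (25,35,45,55): print(th,"hole",blob(d,(v<th)&near,.035,None,2))
go([.494,.034,.10],np.radians(-19.2))
cv2.imwrite("pics/w16.png",im[:,:,::-1])
```

```text
[318 118] [407, 390, 440, 185, 183, 189, 194, 191, 175, 172, 179, 164, 189, 186, 182, 187, 170, 164, 359, 395, 400]
stand [(495, 35, 50, 50, -18.2, 244)]
25 hole []
35 hole []
45 hole []
55 hole [(485, 32, 0, 0, 0.0, 1), (486, 35, 0, 0, 0.0, 1)]
travel [-0.008, -0.34, 0.266] turn [-0.001, 0.001, -0.001] clock 44.9 at [0.4731, -0.0307, 0.1531] [-3.141, 0.001, -0.336]
```

View pics/w16.png

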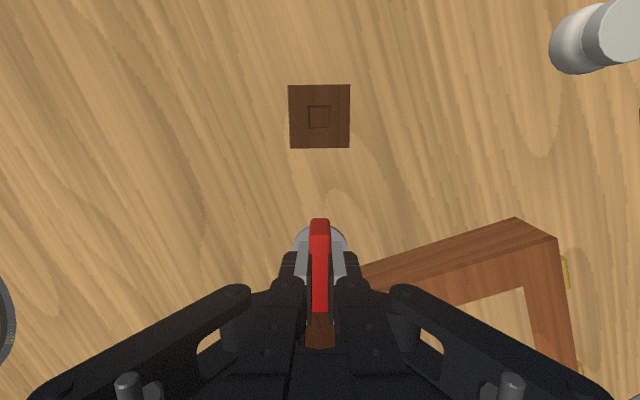

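The stand at (320,117) is square with the hand, its centre at (495, 35) mm. Go there and lower.

{"method": "send_rows", "body": {
  "travel": [
    [0,-0.12,0],
    [-0.005,-0.24,0],
    [-0.005,-0.346,0],
    [-0.005,-0.346,0.1],
    [-0.005,-0.346,0.2]
  ],
  "turn": [
    [0,0,0],
    [0,0,0],
    [0,0,0],
    [0,0,0],
    [0,0,0]
  ],
  "grip": [255,255,255,255,255]
}}

```text
clock: 45.32
tool_pos: [0.4971, 0.036, 0.1141]
eef_rot: [-3.139, -0.004, -0.334]
ft_force: [-0.5, 0.4, -1.7]
width: 0.0075
```

{"method": "send_rows", "body": {
  "travel": [
    [0,0,0.06],
    [0,0,0.11],
    [0,0,0.15],
    [0,0,0.15],
    [0,0,0.15]
  ],
  "turn": [
    [0,0,0],
    [0,0,0],
    [0,0,0],
    [0,0,0],
    [0,0,0]
  ],
  "grip": [255,255,255,255,255]
}}

```text
clock: 45.73
tool_pos: [0.4953, 0.0355, 0.0833]
eef_rot: [-3.14, 0.001, -0.336]
ft_force: [-0.8, 0.2, -0.4]
width: 0.0073
```

```bash
python3 -c "
from h import *
go([.495,.035,.048],np.radians(-18.7)); print(manip.get_obs()['ft_force'])"
```

```text
travel [-0.0, 0.003, 0.177] turn [-0.001, 0.001, -0.006] clock 45.73 at [0.4953, 0.0355, 0.0833] [-3.14, 0.001, -0.336]
[-0.81027538  0.22713451 -0.36803342]
```

{"method": "send_rows", "body": {
  "travel": [
    [0,0.003,0.03],
    [0,0.003,0.06],
    [0,0.003,0.09],
    [0,0.003,0.12],
    [0,0.003,0.14]
  ],
  "turn": [
    [0,0,0],
    [0,0,0],
    [0,0,0],
    [0,0,0],
    [0,0,0]
  ],
  "grip": [255,255,255,255,255]
}}

```text
clock: 46.15
tool_pos: [0.4948, 0.0355, 0.0547]
eef_rot: [-3.14, 0.001, -0.335]
ft_force: [-0.2, -0.2, 0.0]
width: 0.0071
```

{"method": "send_rows", "body": {
  "travel": [
    [0,0,0.01],
    [0,0,0.02],
    [0,0,0.028],
    [0,0,0.033],
    [0,0,0.036]
  ],
  "turn": [
    [0,0,0],
    [0,0,0],
    [0,0,0],
    [0,0,0],
    [0,0,0]
  ],
  "grip": [255,255,255,255,255]
}}

```text
clock: 46.57
tool_pos: [0.4952, 0.0355, 0.0483]
eef_rot: [-3.14, 0.0, -0.335]
ft_force: [0.4, -0.1, -0.3]
width: 0.0074
```

{"method": "send_rows", "body": {
  "travel": [
    [0,0,0],
    [0,0,0]
  ],
  "turn": [
    [0,0,0],
    [0,0,0]
  ],
  "grip": [255,255]
}}

```text
clock: 46.73
tool_pos: [0.4953, 0.0355, 0.0485]
eef_rot: [-3.14, -0.0, -0.335]
ft_force: [0.1, -0.4, -0.4]
width: 0.0072
```

Nearly seated (about 2 mm above the block). Release gently, retreat straight up and move aside.

{"method": "send_rows", "body": {
  "travel": [
    [0,0,0.006],
    [0,0,0.008],
    [0,0,0.008],
    [0,0,0.008],
    [0,0,0.008]
  ],
  "turn": [
    [0,0,0],
    [0,0,0],
    [0,0,0],
    [0,0,0],
    [0,0,0]
  ],
  "grip": [255,255,255,170,170]
}}

```text
clock: 47.15
tool_pos: [0.4952, 0.0355, 0.0468]
eef_rot: [-3.14, 0.0, -0.335]
ft_force: [-0.7, 0.9, 0.7]
width: 0.0282
```

{"method": "send_rows", "body": {
  "travel": [
    [0,0,0],
    [0,0,0],
    [0,0,0],
    [0,0,0],
    [0,0,-0.05]
  ],
  "turn": [
    [0,0,0],
    [0,0,0],
    [0,0,0],
    [0,0,0],
    [0,0,0]
  ],
  "grip": [150,150,150,150,150]
}}

```text
clock: 47.57
tool_pos: [0.4937, 0.0356, 0.0554]
eef_rot: [-3.141, 0.004, -0.335]
ft_force: [-0.4, -0.4, -0.3]
width: 0.0353
```

{"method": "send_rows", "body": {
  "travel": [
    [0,0,-0.12],
    [0,0,-0.3],
    [0,0,-0.45],
    [0,0.1,-0.55],
    [0,0.25,-0.6]
  ],
  "turn": [
    [0,0,0],
    [0,0,0],
    [0,0,0],
    [0,0,0],
    [0,0,0]
  ],
  "grip": [150,150,150,150,150]
}}

```text
clock: 47.98
tool_pos: [0.4811, -0.0111, 0.18]
eef_rot: [-3.138, -0.006, -0.332]
ft_force: [0.5, 0.1, -0.4]
width: 0.0355
```

{"method": "send_rows", "body": {
  "travel": [
    [0,0.1,0],
    [0,0.2,0],
    [0,0.2,0],
    [0,0.2,0],
    [0,0.2,0]
  ],
  "turn": [
    [0,0,0],
    [0,0,0],
    [0,0,0],
    [0,0,0],
    [0,0,0]
  ],
  "grip": [150,150,150,150,150]
}}

```text
clock: 48.4
tool_pos: [0.4656, -0.0492, 0.1765]
eef_rot: [-3.139, 0.0, -0.335]
ft_force: [-0.5, 0.2, 0.5]
width: 0.0349
```

Run:
```python
from tong import *
d=grab("wrist"); t=grab("top")
hs=cv2.cvtColor(t["image"],cv2.COLOR_RGB2HSV); h,s,v=[hs[...,i].astype(int) for i in range(3)]
red=(s>150)&((h<6)|(h>174))&(v>120)
print("key top",blob(t,red,.065,(308,220,350,265)),"perf",blob(t,s<70,.03,(215,175,250,215)),"cream",blob(t,s<70,.05,(320,115,360,160)))
print("tb",blob(t,(s>130)&(h>18)&(h<35)&(v>120),.076,(412,240,450,285)),"lock",blob(t,(s>130)&(h>18)&(h<35)&(v>120),.06,(460,255,500,285)))
hs=cv2.cvtColor(d["image"],cv2.COLOR_RGB2HSV); h,s,v=[hs[...,i].astype(int) for i in range(3)]
print("key wrist",blob(d,(s>150)&((h<6)|(h>174))&(v>150),.065)); o=manip.get_obs(); print(o["clock"],o["tool_pos"],o["width"])
try: tong(t)
except Exception as e: print(e)
a=cv2.resize(t["image"][110:310,150:520,::-1],(740,400)); cv2.imwrite("pics/end.png",np.vstack([a,cv2.resize(d["image"][60:260,:,::-1],(740,200))]))
```

```text
key top [(495, 35, 38, 10, 70.6, 38)] perf [(582, 253, 22, 20, -87.2, 34)] cream [(720, 20, 54, 44, 1.0, 66)]
tb [] lock [(441, -278, 37, 33, 88.5, 63)]
key wrist [(495, 36, 38, 8, 70.5, 120)]
48.5 [ 0.46572007 -0.04889517  0.17639412] 0.0349765920042199
tongue n 32 mean [ 0.4727 -0.2788] dir from axis 0.3 axis -9.4 rmax 0.0407
```

View pics/end.png

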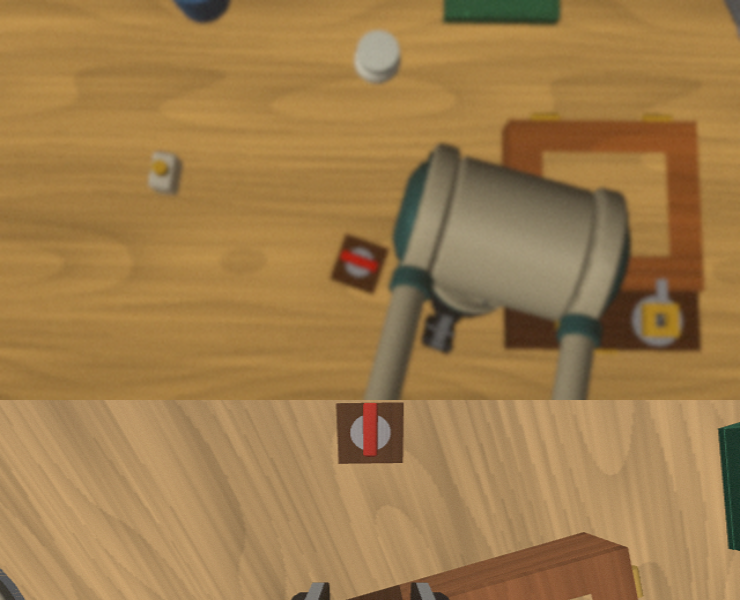

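The key stands in its stand at (360,262). The tongue points over the lid at (662,290), and the perfume and cream are standing. Hand in.

```bash
python3 -c "
from cell import manip
print(manip.hand_in())"
```

```text
the job is handed in; nothing more can be done
None
```

The job is done and handed in at about 48.5 s. I put the comb, nail file and both hair clips in the case; there was no compact on the table. I then shut the lid, turned the turnbutton, locked the case and put the key back in its stand.

**Events along the way**
- Clip b was knocked aside during the run. I found it again at its new place and picked it up from there.
- Clip b touched something when I first lowered it into the case. I lifted it, moved it 10 mm and set it down clear of clip a.
- There was one brief 31 N force peak as the file touched the case floor.

**Last checks**
- **Lid:** shut, with the finger stopping at 58.4 mm under 15 N.
- **Turnbutton:** it lies along the case's x axis, measured at 0.5–2° with the case itself at about 1°. The arm hid it in the final top view, so this comes from the views just before.
- **Lock:** the tongue lies over the lid. Single readings ranged from 0.3° to 4°, partly from side faces in the image. I take it as at the stop because the moment rose to 0.44 N m with no further movement.
- **Key:** standing in its stand at (495, 35) mm.
- **Cream jar:** standing, and it measured the same as at the start.
- **Perfume bottle:** looks upright where it was. The final colour measurement caught only part of it, so that number does not confirm its place.

I viewed 16 pictures, two over the budget of 14.

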